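# Fit the loading carrier on the laser's slide and load the canister blanks

## Robot

A 6-joint arm with a two-finger parallel gripper is mounted at the origin on the work surface. World frame = base frame: x ahead of the robot, y to its left, z up, the work surface at z = 0. Lengths are in m, angles in rad, forces in N, time in s.
With the tool pointing down it reaches from about 0.4 to 0.925 m from the base axis. Payload 3.4 kg.
Tool frame: the origin (TCP) lies midway between the tips of the shut fingers; the grasp point (between the pads) lies 19 mm behind it; z points along the fingers, y is the line along which they close (so a half turn about z gives the same grasp; the last joint's range is limited). The gripper opens to 85 mm and grips with 20 to 120 N. Pads are 22 mm wide; open, the fingers measure 114 mm over their backs; the gripper's body (76 mm by 85 mm) begins 54 mm behind the grasp point. The pads swing forward as they close: fully open they stand 13 mm farther back than shut.
Start: joints at [-0.073, 0.307, 1.506, -0, 1.328, -0.073], TCP at [0.575, -0, 0.231] pointing down, gripper open.
Joint ranges: [-3.12, 3.12], [-1.05, 2.28], [0.14, 2.33], [-1.42, 4.57], [0.1, 2.73], [-2.68, 2.68]. Speed limits (rad/s): [2.57, 2.57, 3.14, 3.14, 3.14, 3.14].

## Interface

Orientations are given as [roll, pitch, yaw] about the fixed x, y, z axes, in that order (R = Rz(yaw) Ry(pitch) Rx(roll)).
In Python, from workcell import robot, eyes gives the robot as it stands.
- The arm moves only by the tool servo_tool, never from a script. Its argument "plan" is a list of rows, each a list of 2 entries, a list of its own where there are three numbers: the shift along the tool's x, y, z normalised to -1 to 1, where 1 is 0.03 m, then the turn, a rotation vector about the tool's x, y, z normalised to -1 to 1, where 1 is 4 degrees. A call has 1 to 20 rows; each row shifts and turns the commanded pose from where the row before left it, along the tool's axes as they then stand; what a row does not reach is not made up. A row lasts 1/12 s, in which the tool goes at most 41.7 mm and 7.16 degrees, less where a joint would pass 70% of its speed; a pose out of reach is approached as far as the arm can. A call with a number of a shift or a turn outside -1 to 1 is refused whole. A call with a gripper value outside its range is refused whole. "jaw" is the finger opening in mm, from 0 to 85.4, set as the call begins (left out, the last holds). The fingers move at their own pace and stop on an object; "grip_force" is the grip in N (left out, the last holds). Time passes only in rows, so rows that do not move let the fingers close. It gives the time, the measured TCP pose, the force, the opening and the grip force at its end, in the units of the state.
- robot.state(): the state, without advancing time (a new reading comes with each control period).
- eyes.capture(name): name is "scene" or "side" or "wrist"; returns (picture, depth): 384x512x3 uint8, red, green, blue; 384x512 float32, m along the optical axis (not along the pixel's ray), 0 where there is no reading.
- eyes.get_calibration(name): a dict with "fx", "fy", "cx", "cy" (pixels), "rvec" (rotation vector, rad) and "tvec" (3), from world to camera coordinates, as OpenCV has them. Camera axes: x right, y down, z forward; pixel columns grow to the right and rows downward; lengths in m; the calibration is good to about 2 mm. A picture is of the moment at which its call begins: read the wrist's pose just before it. get_calibration takes no time and is no camera call; for the wrist camera it gives the pose at the moment of the call.
- robot.close_job(): hands the job in; it is judged then, once.
The state is a dict: "time": time; "joint_pos": joint angles; "joint_velocities": joint speeds; "tau": joint torques, N m; "eef_pos": TCP position; "eef_rot": TCP orientation; "force": force on the tool from outside, world axes, zero at the start; "torque": the same for the moment, N m; "finger_gap": opening from 0.0 (shut) to 1.0 (fully open); "gripper_force": force on a finger pad.
Only numpy, scipy, OpenCV 4.12 (cv2) and the standard library are available. Lean on these libraries where they do the work, as an engineer would, in place of code of your own. Each camera call takes 0.05 s, during which the arm holds its last target. There are 200 camera calls.

## Task

Get the laser marker's loading slide ready: first lift the parked steel bracket out of the pocket in the slide bed and stand it on its feet on the plywood board. Then slide the empty four-cell carrier along the slide bed, in under the two guide lips, fully home until both spring plungers snap into its notches and hold it. After that stand every aluminium canister upright in the carrier, one per cell, and when all are in, press the start button. Leave the other things on the table where they are.

Things in the scene. Friction and masses are not known exactly. Their poses are not given: they have to be found in the camera images.
- bed: fixed aluminium slide bed: plate from x = -167 to +95 mm, 224 mm wide, top 12 mm above the table. Local +x is the way the carrier slides home; origin on the table under the home place of the carrier's centre. End stop (34 mm high) with its face at x = +81.5 mm. Open only at the -x end; the lips keep the carrier from being lowered in from above
- bed_apron (a point): on the plate's open apron, bed x = -135 mm, y = 0, 12 mm above the table: with its centre here and its x along the bed's, the carrier can be set down flat, just clear of the guides, its tail overhanging the plate, and stays there
- bed_mouth (a point): mid-mouth of the guides, bed x = -25 mm, 12 mm above the table. From here to x = +82 mm run two guide walls, inner faces at y = +-87 mm, with lips over them: inner edges y = +-80 mm, underside 22.5 and top 28.5 mm above the table. Flared lead-ins, 12 mm high above the plate, widen towards -x to about y = +-105 mm at x = -62 mm
- bracket: loose steel bracket, 0.25 kg, folded hat channel, 84 mm long (x), 44 mm high (z): flat top and upright sides 40 mm wide over the outside (y), two feet 4 mm thick spreading to 64 mm. Origin at the centre of the underside of the feet. At the start it is parked in the bed's pocket, x along the bed's x, and blocks the slide. Pinch its sides along y from above
- bed_pocket (a point): floor centre of the pocket in the bed's plate, at the bed's origin, 4 mm above the table; the pocket is 88 (bed x) x 68 (y) mm and 8 mm deep, 2 mm play round the bracket's feet
- board: thin fixed plywood board lying on the table in front of the robot, 90 (x) x 150 (y) x 4 mm, origin at the centre of its underside; the place for the bracket
- carrier: loose aluminium carrier, 0.6 kg, origin centre of underside: foot plate 160 (x) x 172 (y) x 8 mm, corners bevelled, its y edges run under the lips (2.5 mm play in height, 1 mm each side), a notch 11 mm wide at x = 0 in each; on it a 2 x 2 tray 152 x 152 mm, walls 4 mm thick, top 38 mm above the underside. Either end may go first. Home: origin 12 mm above bed origin, x axes parallel
- carrier_cell (a point): floor centre of one of the four cells, at carrier (37, 37, 8) mm; all four are at (+-37, +-37, 8) mm, each 70 x 70 mm inside
- carrier_grip (a point): point in the black upright grip in the carrier's middle, 56 mm above the underside. The grip is 12 mm thick (carrier x), 40 mm long (y), top 68 mm above the underside; pinch it along carrier x, fingertips above the 38 mm high walls
- plunger_left (a joint): spring plunger in the bed's +y guide wall at bed x = 0, joint value in m: 0 sprung out (free, or snapped into the carrier's notch), about 0.003 while the carrier's edge pushes it back; range 0 to 0.005. Spring force 2.4 to 3.6 N. Pushing the carrier home past both plungers takes roughly 10 to 20 N
- plunger_right (a joint): the like plunger in the bed's -y guide wall
- canister1: plain aluminium canister blank with a dark seam ring, cylinder 48 mm diameter, 70 mm tall, 0.16 kg, weighted base, standing upright on the table at the start; origin at the centre of its underside, z along its axis towards the lid. Two to four of the four are present (None if absent), all alike
- canister2: plain aluminium canister blank with a dark seam ring, cylinder 48 mm diameter, 70 mm tall, 0.16 kg, weighted base, standing upright on the table at the start; origin at the centre of its underside, z along its axis towards the lid. Two to four of the four are present (None if absent), all alike
- canister3: plain aluminium canister blank with a dark seam ring, cylinder 48 mm diameter, 70 mm tall, 0.16 kg, weighted base, standing upright on the table at the start; origin at the centre of its underside, z along its axis towards the lid. Two to four of the four are present (None if absent), all alike
- canister4: plain aluminium canister blank with a dark seam ring, cylinder 48 mm diameter, 70 mm tall, 0.16 kg, weighted base, standing upright on the table at the start; origin at the centre of its underside, z along its axis towards the lid. Two to four of the four are present (None if absent), all alike
- start (a joint): start button travel in m, 0 released, 0.006 fully down (5 N); it springs back. A press of 4 mm or more counts
- start_top (a point): centre of the top of the round green start button, 36 mm in diameter, 62 mm above the table, on a grey control box 70 x 60 x 40 mm beside the bed, on the robot's side; press straight down
- glass: bystander: clear drinking glass, 62 mm across the rim, 85 mm high, standing among the canisters; origin at the centre of its underside
- chuck: bystander: dark steel stepped chuck, 68 mm diameter, 42 mm high; origin at the centre of its underside
- mouse: bystander: black computer mouse, about 62 mm across, 37 mm high; leave alone
- driver: bystander: screwdriver lying on the table; leave alone
- hexkey: bystander: wrench lying on the table; leave alone
Not all that is in view belongs to the job. What is shaped like the canister1 but blue is not meant. What is shaped like the canister4 but purple is not meant.

How it is judged:
On the way, in this order (a step that is already met when the one before it is completed fails the run):
1. the bracket stands on its feet on the plywood board (x of bracket in the frame of board between -0.04 and 0.04 m and y of bracket in the frame of board between -0.07 and 0.07 m and z of bracket in the frame of board below 0.01 m and angle between bracket's own z axis and vertical below 0.1 rad and linear speed of bracket below 0.02 m/s), for 0.2 s.
2. the empty carrier is home on the slide bed with both plungers in its notches, no canister in it yet (x of carrier in the frame of bed between -0.003 and 0.003 m and y of carrier in the frame of bed between -0.004 and 0.004 m and z of carrier in the frame of bed below 0.015 m and angle between the x axis of carrier and the x axis of bed, either way round below 0.05 rad and value of joint each of plunger_left, plunger_right below 0.0015 m and horizontal distance between each of canister1, canister2, canister3, canister4 and carrier above 0.085 m), for 0.3 s.
3. every canister stands upright in a cell of the carrier, which is still held (x of carrier in the frame of bed between -0.003 and 0.003 m and y of carrier in the frame of bed between -0.004 and 0.004 m and z of carrier in the frame of bed below 0.015 m and angle between the x axis of carrier and the x axis of bed, either way round below 0.05 rad and value of joint each of plunger_left, plunger_right below 0.0015 m and angle between each of canister1, canister2, canister3, canister4's own z axis and vertical below 0.1 rad and z of canister1 in the frame of carrier between 0.005 and 0.012 m and x of canister1 in the frame of carrier between -0.064 and 0.064 m and y of canister1 in the frame of carrier between -0.064 and 0.064 m and linear speed of each of canister1, canister2, canister3, canister4 below 0.02 m/s and z of canister2 in the frame of carrier between 0.005 and 0.012 m and x of canister2 in the frame of carrier between -0.064 and 0.064 m and y of canister2 in the frame of carrier between -0.064 and 0.064 m and z of canister3 in the frame of carrier between 0.005 and 0.012 m and x of canister3 in the frame of carrier between -0.064 and 0.064 m and y of canister3 in the frame of carrier between -0.064 and 0.064 m and z of canister4 in the frame of carrier between 0.005 and 0.012 m and x of canister4 in the frame of carrier between -0.064 and 0.064 m and y of canister4 in the frame of carrier between -0.064 and 0.064 m), for 0.3 s.
4. the start button is pressed (value of joint start above 0.004 m), for 0.05 s.
At the end, for the whole second after the job is handed in: Bracket on its feet on the board (centre 5 mm or more inside its edge); carrier home within 3 mm along and 4 mm across, within 0.05 rad, both plungers out (under 1.5 mm) in its notches; each canister upright (0.1 rad) on a cell floor, at rest; button was pressed after loading and is up (all of step 1 and all of step 3 and value of joint start below 0.002 m); the robot touches nothing.
It fails at once if the drinking glass standing on the table is moved more than 60 mm (distance of glass from where it was at the start of the episode above 0.06 m).
It fails at once if the steel chuck standing on the table is moved more than 60 mm (distance of chuck from where it was at the start of the episode above 0.06 m).
It fails at once if the mouse standing on the table is moved more than 60 mm (distance of mouse from where it was at the start of the episode above 0.06 m).
It fails at once if the screwdriver standing on the table is moved more than 60 mm (distance of driver from where it was at the start of the episode above 0.06 m).
It fails at once if the wrench standing on the table is moved more than 60 mm (distance of hexkey from where it was at the start of the episode above 0.06 m).
Of canister1, canister2, canister3, canister4 only 2 to 4 are there at a start; the rules pass over those that are not, and their reading is None.
At some moment in a run one of canister1, canister2, canister3, canister4 may be knocked a few centimetres aside while the robot is not near it.
Once in a run the grip may slacken for a moment while it holds something.
It also fails if it takes over 210 s, if anything falls off the work surface, if the arm or the gripper's body presses on something with over 40 N, if the wrist force passes 120 N, or if a joint passes its speed limit or range.

## Working session

There is one attempt and no reset: what is moved stays moved. The work goes in short steps, Python scripts to look and compute and a tool call to move; the robot and the scene stay as the last step left them, time stands still between calls to the robot, and variables do not carry over. Pictures are saved under pics/ and viewed, at most 14 in all, crops included, and the job is handed in when it is done.

Besides the shell and the picture viewer there is one more tool, called after ">>>" as name(argument=value, ...), one argument or row to a line, values as JSON. servo_tool: Moves the arm, as the interface text tells. Scaled input: -1 to 1 covers 0.03 m each way for a shift and 4 degrees each way for a turn. Its arguments: {"type":"object","properties":{"plan":{"type":"array","items":{"type":"array"}},"jaw":{"type":"number"},"grip_force":{"type":"number"}},"required":["plan"]}

```bash
ls && mkdir -p pics && cat > h.py <<'E'
import numpy as np, cv2
from workcell import robot, eyes
from scipy.spatial.transform import Rotation as R
def cap(n):
    c=eyes.get_calibration(n); p,d=eyes.capture(n); return p,d,c
def cam(c):
    Rm=cv2.Rodrigues(np.array(c['rvec'],float))[0]; t=np.array(c['tvec'],float).ravel()
    return Rm,-Rm.T@t
def onplane(c,uv,z):
    Rm,C=cam(c); uv=np.atleast_2d(uv).astype(float)
    r=np.c_[(uv[:,0]-c['cx'])/c['fx'],(uv[:,1]-c['cy'])/c['fy'],np.ones(len(uv))]@Rm
    return C+r*((z-C[2])/r[:,2])[:,None]
def cloud(d,c):
    Rm,C=cam(c); v,u=np.mgrid[:d.shape[0],:d.shape[1]]
    r=np.stack([(u-c['cx'])/c['fx'],(v-c['cy'])/c['fy'],np.ones(d.shape)],-1)
    P=(r*d[...,None])@Rm+C; P[d<=0]=np.nan; return P
def save(n,p): cv2.imwrite('pics/'+n+'.png',p[...,::-1])
E
python3 - <<'E'
from h import *
for n in ['scene','side']:
    p,d,c=cap(n); save(n+'0',p); np.savez('pics/'+n+'0.npz',p=p,d=d); print(n,c,(d>0).mean())
print(robot.state())
E
```

```text
pics
scene {'fx': 363.9591446247136, 'fy': 363.9591446247136, 'cx': 256.1396663685317, 'cy': 192.15016605505232, 'rvec': array([ 1.15555561,  2.59731398, -0.68817711]), 'tvec': array([ 0.38092635, -0.31359187,  1.44509698])} 0.9959920247395834
side {'fx': 448.6676719965082, 'fy': 448.6676719965082, 'cx': 244.1475103572948, 'cy': 185.3028456524392, 'rvec': array([ 0.16909212, -2.82051277,  1.21393648]), 'tvec': array([0.50398317, 0.11608844, 1.07311768])} 0.9960988362630209
{'time': 0.1, 'joint_pos': array([-7.34914417e-02,  3.07523886e-01,  1.50755295e+00, -6.22181285e-06,
        1.32837466e+00, -7.35478786e-02]), 'joint_velocities': array([ 0.00145767, -0.0024462 , -0.00369039, -0.00196804, -0.00226457,
       -0.00111926]), 'tau': array([ 4.70438190e-04, -4.58528459e+01, -2.52607870e+01, -1.75910814e-04,
        5.54533050e-03,  5.92343241e-08]), 'eef_pos': array([5.74378351e-01, 2.39168677e-05, 2.30454569e-01]), 'eef_rot': array([-3.13973839e+00, -1.30569892e-04,  1.57085414e+00]), 'force': array([-0.61728344,  0.0470511 ,  0.43008971]), 'torque': array([ 7.16140488e-03,  2.57546624e-02, -7.48538194e-05]), 'gripper_force': 0.0, 'finger_gap': 0.9972771691527218}
```

View pics/scene0.png

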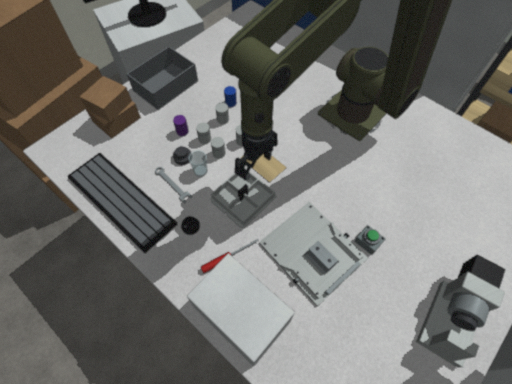

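View pics/side0.png

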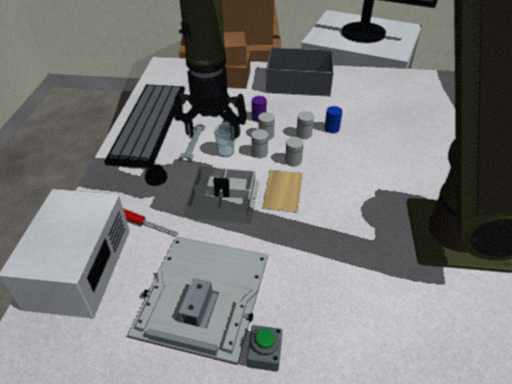

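The scene view shows four grey canisters at about (222,113), (203,133), (217,148) and (240,133), plus the glass at (198,163) and the carrier at (243,197). The board is at (267,165), the bed with its bracket at (322,255), and the green button at (371,236). The side view agrees and shows the bed's open end facing the carrier, with the end stop at about (180,345).

```bash
cat > m.py <<'E'
from h import *
for n in ['scene','side']:
    z=np.load('pics/'+n+'0.npz'); p,d=z['p'],z['d']; c=eyes.get_calibration(n); P=cloud(d,c)
    Z=P[...,2]; hsv=cv2.cvtColor(p,cv2.COLOR_RGB2HSV)
    reg=(P[...,0]>.25)&(P[...,0]<1.1)&(abs(P[...,1])<.75)
    t=reg&(abs(Z)<.02)&(hsv[...,1]<40)&(hsv[...,2]>120)
    print(n,'table z',np.nanmedian(Z[t]))
    def comps(m,name,mn=15):
        k,l,s,_=cv2.connectedComponentsWithStats(m.astype(np.uint8))
        for i in range(1,k):
            if s[i,4]<mn: continue
            q=P[l==i]; xy=q[:,:2].astype(np.float32); r=cv2.minAreaRect(xy*1000)
            print(' ',name,s[i,4],'px',s[i,:2]+s[i,2:4]//2,'med',np.nanmedian(q,0).round(4),'rect',np.round(r[0],1),np.round(r[1],1),round(r[2],1), 'hsv',np.median(hsv[l==i],0))
    comps(reg&(Z>.060)&(Z<.080),'z70')
    comps(reg&(Z>.043)&(Z<.053),'z48')
    comps(reg&(Z>.033)&(Z<.0425),'z38',30)
    comps(reg&(Z>.007)&(Z<.017),'z12',60)
    comps(reg&(abs(hsv[...,0]-20.)<10)&(hsv[...,1]>90)&(Z<.03),'wood',40)
    comps(reg&(abs(hsv[...,0]-65.)<15)&(hsv[...,1]>120),'green',20)
E
python3 m.py
```

```text
scene table z 0.0005393957897210644
  z70 258 px [161  64] med [ 0.358  -0.7328  0.0694] rect [ 363.4 -713.2] [115.7 245.9] 56.9 hsv [99.5 17.5 51. ]
  z70 265 px [162  83] med [ 0.4501 -0.5805  0.0698] rect [ 436.5 -604.4] [133.1 269. ] 54.6 hsv [100.  16.  52.]
  z70 112 px [230  92] med [ 0.288  -0.389   0.0701] rect [ 287.4 -390.4] [45.1 46.6] 39.2 hsv [111.  185.5 145. ]
  z70 222 px [111 115] med [ 0.6638 -0.6006  0.072 ] rect [ 648.5 -653.7] [118.9 141.4] 88.8 hsv [16. 98. 66.]
  z70 114 px [222 109] med [ 0.3732 -0.3517  0.07  ] rect [ 371.2 -354.5] [48. 45.] 68.9 hsv [ 78.   10.  156.5]
  z70 127 px [180 121] med [ 0.5168 -0.4237  0.0695] rect [ 514.5 -426.3] [48.  44.4] 23.0 hsv [137. 146. 120.]
  z70 125 px [203 129] med [ 0.4857 -0.3343  0.0703] rect [ 484.8 -334.9] [46.6 43.5] 43.4 hsv [ 77.  10. 158.]
  z70 52 px [239 131] med [ 0.409  -0.2314  0.0701] rect [ 406.2 -233.2] [42.7 18.1] 43.5 hsv [ 80.   10.  142.5]
  z70 134 px [218 143] med [ 0.4981 -0.2497  0.0702] rect [ 496.1 -250.4] [45.1 45.2] 73.2 hsv [ 77.  10. 158.]
  z70 115 px [198 160] med [ 0.5943 -0.2525  0.
[... 11700 characters left out ...]
6.4] [284.5 131.5] 56.3 hsv [105.  11. 116.]
  z12 8241 px [198 300] med [0.5542 0.2244 0.0123] rect [563.8 236. ] [265.5 230.9] 82.6 hsv [ 90.  12. 157.]
  z12 131 px [251 304] med [0.4624 0.257  0.0123] rect [462.7 251.4] [53.7 14.7] 81.9 hsv [ 94.  12. 150.]
  z12 73 px [263 367] med [0.4253 0.3844 0.0115] rect [424.8 383.9] [ 4.4 58.4] 88.0 hsv [98. 32. 57.]
  wood 111 px [236  84] med [ 0.6105 -0.6002  0.0171] rect [ 613.3 -600.9] [62.8 14.7] 7.4 hsv [ 14. 139.  68.]
  wood 1229 px [282 191] med [ 0.4183 -0.0975  0.0044] rect [ 418.7 -102.3] [149.5  85.9] 87.4 hsv [ 21. 109. 168.]
  green 297 px [265 338] med [0.4241 0.352  0.0622] rect [424.7 350.6] [35.1 35.3] 4.6 hsv [ 68. 202. 114.]
```

>>> servo_tool(
  plan=[
    [[1,0,0],[0,0,0.95]],
    [[0.99,-0.13,0],[0,0,0.95]],
    [[0.99,-0.13,0],[0,0,0]],
    [[0.99,-0.13,0],[0,0,0]],
    [[0.99,-0.13,0],[0,0,0]],
    [[0.99,-0.13,0],[0,0,0]],
    [[0.99,-0.13,0],[0,0,0]],
    [[0.99,-0.13,0],[0,0,0]],
    [[0.7,-0.13,0],[0,0,0]],
    [[0,0,0],[0,0,0]],
    [[0,0,0],[0,0,0]],
    [[0,0,0],[0,0,0]],
  ],
  jaw=80,
  grip_force=60,
)

```text
time: 1.1
eef_pos: [0.572, 0.2604, 0.2307]
eef_rot: [-3.141, 0.001, 1.439]
force: [-0.1, -0.4, 0.6]
finger_gap: 0.932
gripper_force: 0.0
```

```bash
cat >> h.py <<'E'
def st():
    s=robot.state(); print('t',round(s['time'],2),'pos',s['eef_pos'].round(4),'rpy',np.degrees(s['eef_rot']).round(2),'F',s['force'].round(1),'T',s['torque'].round(2),'gap',round(s['finger_gap']*85.4,1),'gf',round(s['gripper_force'],1),'q',s['joint_pos'].round(2)); return s
def go(x,y,z=None,yaw=None):
    "units: shift in current tool axes, turn about tool z (deg), given target"
    s=st(); M=R.from_euler('xyz',s['eef_rot']); w=np.array([x,y,s['eef_pos'][2] if z is None else z])-s['eef_pos']
    print('shift units',(M.inv().apply(w)/.03).round(3))
    if yaw is not None:
        dy=(yaw-np.degrees(s['eef_rot'][2])+180)%360-180; print('turn z units',round(-dy/4,3))
        M2=R.from_euler('xyz',[np.pi,0,np.radians(yaw)]); print('after turn shift units',(M2.inv().apply(w)/.03).round(3))
def rects(P,m,name,mn=100):
    k,l,s,_=cv2.connectedComponentsWithStats(m.astype(np.uint8))
    for i in range(1,k):
        if s[i,4]<mn: continue
        q=P[l==i]; r=cv2.minAreaRect((q[:,:2]*1000).astype(np.float32))
        print(' ',name,s[i,4],'px',s[i,:2]+s[i,2:4]//2,'med',np.nanmedian(q,0).round(4),'rect',np.round(r[0],1),np.round(r[1],1),round(r[2],1))
E
python3 - <<'E'
from h import *
go(.5714,.2725,None,82.4)
p,d,c=cap('wrist'); save('w1',p); np.savez('pics/w1.npz',p=p,d=d); P=cloud(d,c); Z=P[...,2]
rects(P,(Z>.043)&(Z<.053),'brk'); rects(P,(Z>.0245)&(Z<.0325),'lips'); rects(P,(Z>.033)&(Z<.04),'stop'); rects(P,(Z>.008)&(Z<.016),'plate',500)
E
```

```text
t 1.1 pos [0.572  0.2604 0.2307] rpy [-1.7995e+02  8.0000e-02  8.2430e+01] F [-0.1 -0.4  0.6] T [-0.    0.01  0.04] gap 79.6 gf 0.0 q [ 0.36  0.38  1.39 -0.    1.37  0.49]
shift units [ 0.397 -0.072 -0.   ]
turn z units 0.006
after turn shift units [ 0.397 -0.072 -0.   ]
  brk 856 px [117 111] med [0.437  0.3492 0.0517] rect [426.4 349.8] [51.2 50.7] 28.7
  brk 778 px [438 190] med [0.7809 0.2264 0.0471] rect [780.9 201.3] [237.    4.7] 89.4
  brk 2454 px [259 162] med [0.5745 0.2742 0.048 ] rect [574.3 271.9] [84.1 40. ] 82.3
  lips 151 px [149 108] med [0.4557 0.3487 0.0285] rect [455.6 348.9] [67.4  2. ] 88.1
  lips 1409 px [184 136] med [0.4895 0.3143 0.0285] rect [488.9 311.1] [105.9  18.8] 82.5
  lips 1427 px [332 135] med [0.6651 0.2914 0.0284] rect [665.2 288.2] [106.9  18.6] 82.5
  lips 663 px [429 186] med [0.7809 0.2158 0.0285] rect [780.8 201.4] [236.8   4.3] 89.4
  lips 263 px [413 376] med [ 0.7666 -0.0941  0.0296] rect [770.2 -97.2] [22.2 48.2] 83.9
  stop 876 px [122 111] med [0.4452 0.3563 0.0391] rect [426.5 349.8] [70.1 59.5] 88.4
  stop 1290 px [258  85] med [0.5846 0.3581 0.034 ] rect [584.8 358.2] [ 11.9 140.2] 82.4
  stop 429 px [434 157] med [0.7809 0.254  0.0365] rect [780.8 245.5] [149.4   5.2] 88.4
  plate 24002 px [258 177] med [0.566  0.2206 0.012 ] rect [568.6 235.3] [262.6 224.5] 82.5
  plate 567 px [421 183] med [0.7809 0.2174 0.012 ] rect [781.  201.4] [236.1   3.5] 89.6
```

View pics/w1.png

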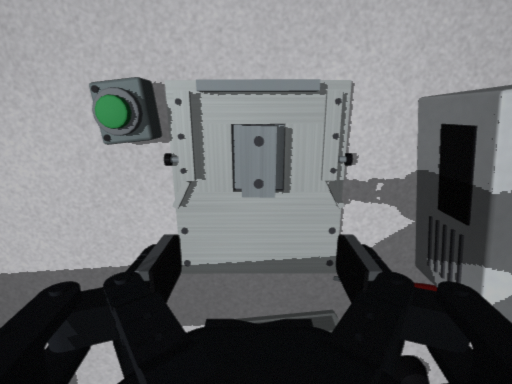

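The wrist view shows the bracket in its pocket at (259,162), the lips at either side (184,136) and (332,135), the stop at (258,85) and the button at (112,111). All of the heights match the text. I'm going down to grip the bracket.

>>> servo_tool(
  plan=[
    [[0.39,-0.03,0.8],[0,0,0]],
    [[0,0,1],[0,0,0]],
    [[0,0,1],[0,0,0]],
    [[0,0,1],[0,0,0]],
    [[0,0,1],[0,0,0]],
    [[0,0,1],[0,0,0]],
    [[0,0,0.7],[0,0,0]],
    [[0,0,0.5],[0,0,0]],
    [[0,0,0],[0,0,0]],
    [[0,0,0],[0,0,0]],
  ],
)

```text
time: 1.98
eef_pos: [0.5726, 0.2712, 0.0206]
eef_rot: [-3.14, 0.001, 1.437]
force: [-0.2, 0.2, 0.1]
finger_gap: 0.939
gripper_force: 0.0
```

>>> servo_tool(
  plan=[
    [[0,0,0],[0,0,0]],
    [[0,0,0],[0,0,0]],
    [[0,0,0],[0,0,0]],
    [[0,0,0],[0,0,0]],
    [[0,0,0],[0,0,0]],
    [[0,0,0],[0,0,0]],
    [[0,0,0],[0,0,0]],
    [[0,0,0],[0,0,0]],
    [[0,0,0],[0,0,0]],
    [[0,0,0],[0,0,0]],
  ],
  jaw=20,
  grip_force=80,
)

```text
time: 2.82
eef_pos: [0.5743, 0.2731, 0.0232]
eef_rot: [3.139, -0.001, 1.438]
force: [0.4, -1.0, 6.2]
finger_gap: 0.45
gripper_force: 82.2
```

>>> servo_tool(
  plan=[
    [[0,0,-0.3],[0,0,0]],
    [[0,0,-0.6],[0,0,0]],
    [[0,0,-1],[0,0,0]],
    [[0,0,-1],[0,0,0]],
    [[0,0,-1],[0,0,0]],
    [[0,0,-1],[0,0,0]],
    [[-0.5,-0.2,0],[0,0,0]],
    [[-0.9,-0.2,0],[0,0,0]],
    [[-0.9,-0.2,0],[0,0,0]],
    [[-0.9,-0.2,0],[0,0,0]],
    [[-0.9,-0.2,0],[0,0,0]],
    [[0,0,0],[0,0,0]],
  ],
)

```text
time: 3.82
eef_pos: [0.5231, 0.1504, 0.1681]
eef_rot: [-3.137, 0.004, 1.436]
force: [-0.2, 0.8, -2.7]
finger_gap: 0.451
gripper_force: 81.2
```

```bash
python3 -c "
from h import *
go(.421,-.102,None,82.4)"
```

```text
t 3.82 pos [0.5231 0.1504 0.1681] rpy [-179.76    0.24   82.3 ] F [-0.2  0.8 -2.7] T [ 0.    0.04 -0.  ] gap 38.6 gf 81.2 q [ 0.2   0.32  1.66 -0.    1.17  0.34]
shift units [-8.792 -2.243  0.047]
turn z units -0.026
after turn shift units [-8.788 -2.259 -0.   ]
```

>>> servo_tool(
  plan=[
    [[-0.8,-0.2,0],[0,0,0]],
    [[-0.9,-0.25,0],[0,0,0]],
    [[-0.9,-0.25,0],[0,0,0]],
    [[-0.9,-0.25,0],[0,0,0]],
    [[-0.9,-0.25,0],[0,0,0]],
    [[-0.9,-0.25,0],[0,0,0]],
    [[-0.9,-0.25,0],[0,0,0]],
    [[-0.9,-0.25,0],[0,0,0]],
    [[-0.9,-0.25,0],[0,0,0]],
    [[-0.8,-0.06,0],[0,0,0]],
    [[0,0,0],[0,0,0]],
    [[0,0,0],[0,0,0]],
    [[0,0,0],[0,0,0]],
  ],
)

```text
time: 4.9
eef_pos: [0.4249, -0.0975, 0.1685]
eef_rot: [3.141, -0.001, 1.437]
force: [-0.5, -0.3, -2.5]
finger_gap: 0.452
gripper_force: 81.2
```

```bash
python3 - <<'E'
from h import *
go(.421,-.102,.023)
p,d,c=cap('side'); P=cloud(d,c); Z=P[...,2]; h=cv2.cvtColor(p,cv2.COLOR_RGB2HSV)
rects(P,(abs(h[...,0]-21.)<6)&(h[...,1]>80)&(Z<.03)&(Z>-.01),'wood')
m=(Z>.15)&(Z<.205)&(P[...,1]<.1)&(P[...,0]<.6)
save('s2',p[100:300,150:400])
E
```

```text
t 4.9 pos [ 0.4249 -0.0975  0.1685] rpy [ 1.7999e+02 -4.0000e-02  8.2360e+01] F [-0.5 -0.3 -2.5] T [-0.01  0.   -0.01] gap 38.6 gf 81.2 q [-0.32  0.18  1.87  0.    1.09 -0.19]
shift units [-0.168 -0.11   4.85 ]
  wood 1255 px [282 191] med [ 0.4185 -0.0974  0.0045] rect [ 418.8 -102.6] [149.3  86.8] 87.3
```

View pics/s2.png

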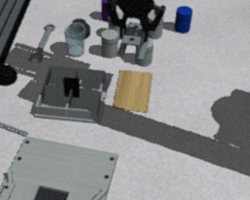

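The side crop shows the bracket hanging level in the gripper above the board, at about (132,50) in the crop. The bed pocket is empty. I'm lowering the bracket.

>>> servo_tool(
  plan=[
    [[-0.16,-0.1,0.7],[0,0,0]],
    [[0,0,0.9],[0,0,0]],
    [[0,0,0.9],[0,0,0]],
    [[0,0,0.9],[0,0,0]],
    [[0,0,0.7],[0,0,0]],
    [[0,0,0.4],[0,0,0]],
    [[0,0,0.2],[0,0,0]],
    [[0,0,0.08],[0,0,0]],
    [[0,0,0.04],[0,0,0]],
    [[0,0,0.03],[0,0,0]],
    [[0,0,0],[0,0,0]],
    [[0,0,0],[0,0,0]],
  ],
)

```text
time: 5.95
eef_pos: [0.422, -0.1025, 0.0236]
eef_rot: [3.14, 0.0, 1.438]
force: [1.0, -0.0, -2.6]
finger_gap: 0.453
gripper_force: 81.1
```

>>> servo_tool(
  plan=[
    [[0,0,0.03],[0,0,0]],
    [[0,0,0.03],[0,0,0]],
    [[0,0,0],[0,0,0]],
    [[0,0,0],[0,0,0]],
  ],
)

```text
time: 6.28
eef_pos: [0.422, -0.1026, 0.0231]
eef_rot: [3.139, 0.0, 1.438]
force: [-2.9, 1.3, 19.1]
finger_gap: 0.452
gripper_force: 83.7
```

>>> servo_tool(
  plan=[
    [[0,0,-0.02],[0,0,0]],
    [[0,0,0],[0,0,0]],
    [[0,0,0],[0,0,0]],
    [[0,0,0],[0,0,0]],
    [[0,0,0],[0,0,0]],
    [[0,0,0],[0,0,0]],
    [[0,0,0],[0,0,0]],
    [[0,0,-0.4],[0,0,0]],
    [[0,0,-0.8],[0,0,0]],
    [[0,0,-1],[0,0,0]],
    [[0,0,-1],[0,0,0]],
    [[0,0,-1],[0,0,0]],
    [[0,0,-1],[0,0,0]],
    [[0,0,-0.8],[0,0,0]],
    [[0,0,0],[0,0,0]],
    [[0,0,0],[0,0,0]],
  ],
  jaw=66,
)

```text
time: 7.62
eef_pos: [0.4222, -0.1027, 0.2028]
eef_rot: [3.138, 0.001, 1.438]
force: [-0.0, 0.2, -0.2]
finger_gap: 0.771
gripper_force: 0.0
```

```bash
python3 - <<'E'
from h import *
st()
p,d,c=cap('side'); P=cloud(d,c); Z=P[...,2]; h=cv2.cvtColor(p,cv2.COLOR_RGB2HSV)
reg=(P[...,0]>.3)&(P[...,0]<.5)&(P[...,1]<.0)&(P[...,1]>-.19)
rects(P,reg&(Z>.043)&(Z<.053),'brk',30)
r2=(P[...,0]>.45)&(P[...,0]<.7)&(P[...,1]<.06)&(P[...,1]>-.2)
rects(P,r2&(Z>.033)&(Z<.0425),'car'); rects(P,r2&(Z>.06)&(Z<.075),'grip',20)
E
```

```text
t 7.62 pos [ 0.4222 -0.1027  0.2028] rpy [1.7979e+02 4.0000e-02 8.2400e+01] F [-0.   0.2 -0.2] T [-0.07  0.   -0.01] gap 65.8 gf 0.0 q [-0.34  0.13  1.82 -0.    1.18 -0.2 ]
  brk 364 px [283 179] med [ 0.42   -0.0992  0.0485] rect [ 419.9 -102.7] [90.5 39.8] 82.1
  car 649 px [220 190] med [ 0.5738 -0.0544  0.0375] rect [573.2 -57.9] [157.1 153.1] 88.9
  grip 81 px [221 180] med [ 0.5721 -0.0547  0.0674] rect [573.  -57.3] [15.7 39.7] 87.4
```

>>> servo_tool(
  plan=[
    [[0,0,0],[0,0,-1]],
    [[0,0,0],[0,0,-1]],
    [[0,0,0],[0,0,-1]],
    [[0,0,0],[0,0,-1]],
    [[0,0,0],[0,0,-1]],
    [[0,0,0],[0,0,-1]],
    [[0,0,0],[0,0,-1]],
    [[0,0,0],[0,0,-1]],
    [[0,0,0],[0,0,-1]],
    [[0,0,0],[0,0,-1]],
    [[0,0,0],[0,0,-1]],
    [[0,0,0],[0,0,-1]],
    [[0,0,0],[0,0,-1]],
    [[0,0,0],[0,0,-1]],
    [[0,0,0],[0,0,-1]],
    [[0,0,0],[0,0,-1]],
    [[0,0,0],[0,0,-1]],
    [[0,0,0],[0,0,-1]],
    [[0,0,0],[0,0,-1]],
    [[0,0,0],[0,0,-1]],
  ],
)

```text
time: 9.33
eef_pos: [0.4197, -0.1019, 0.1994]
eef_rot: [3.141, -0.005, 2.838]
force: [0.1, 0.6, -0.4]
finger_gap: 0.774
gripper_force: 0.0
```

>>> servo_tool(
  plan=[
    [[0,0,0],[0,0,-1]],
    [[0,0,0],[0,0,-1]],
    [[0,0,0],[0,0,-1]],
    [[0,0,0],[0,0,-1]],
    [[0,0,0],[0,0,-0.15]],
    [[-0.9,0.25,0],[0,0,0]],
    [[-0.9,0.25,0],[0,0,0]],
    [[-0.9,0.25,0],[0,0,0]],
    [[-0.9,0.25,0],[0,0,0]],
    [[-0.9,0.25,0],[0,0,0]],
    [[-0.6,0.25,0],[0,0,0]],
    [[0,0,0],[0,0,0]],
    [[0,0,0],[0,0,0]],
  ],
)

```text
time: 10.42
eef_pos: [0.5746, -0.0596, 0.1996]
eef_rot: [3.141, -0.004, 3.124]
force: [-1.2, -0.0, -0.1]
finger_gap: 0.774
gripper_force: 0.0
```

```bash
python3 - <<'E'
from h import *
go(.5755,-.058,None,179)
p,d,c=cap('wrist'); P=cloud(d,c); Z=P[...,2]; save('w2',p)
r2=(P[...,0]>.45)&(P[...,0]<.7)&(P[...,1]<.06)&(P[...,1]>-.2)
rects(P,r2&(Z>.033)&(Z<.0425),'car'); rects(P,r2&(Z>.06)&(Z<.075),'grip',20); rects(P,r2&(Z>.005)&(Z<.0425),'foot')
E
```

```text
t 10.42 pos [ 0.5746 -0.0596  0.1996] rpy [179.98  -0.22 179.  ] F [-1.2 -0.  -0.1] T [-0.03 -0.03 -0.01] gap 66.1 gf 0.0 q [-0.18  0.34  1.54 -0.    1.26 -1.73]
shift units [-0.03   0.054 -0.   ]
turn z units 0.0
after turn shift units [-0.03   0.054  0.   ]
  car 3279 px [260 173] med [ 0.5742 -0.0581  0.0377] rect [575.7 -58. ] [152.9 151.7] 89.0
  grip 468 px [260 183] med [ 0.5744 -0.058   0.0676] rect [575.2 -58.3] [11.3 39.6] 89.3
  foot 374 px [219  65] med [ 0.4531 -0.0882  0.0079] rect [455.3 -99.9] [69.4 10.6] 90.0
  foot 19084 px [260 169] med [ 0.567  -0.0578  0.0083] rect [571.  -57.5] [159.3 161.2] 89.0
```

View pics/w2.png

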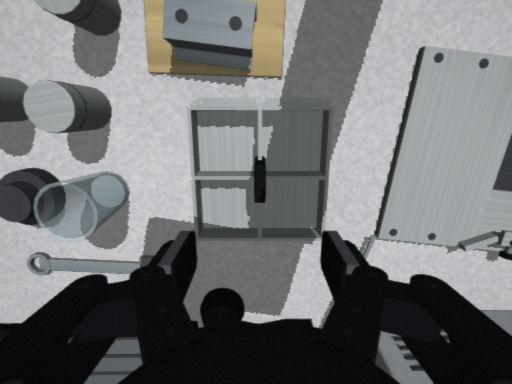

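The wrist view shows the carrier with its grip at (260,180), square to the fingers, and the bracket standing on the board at (210,30).

>>> servo_tool(
  plan=[
    [[-0.03,0.05,0.7],[0,0,0]],
    [[0,0,1],[0,0,0]],
    [[0,0,1],[0,0,0]],
    [[0,0,1],[0,0,0]],
    [[0,0,0.8],[0,0,0]],
    [[0,0,0.5],[0,0,0]],
    [[0,0,0.2],[0,0,0]],
    [[0,0,0],[0,0,0]],
    [[0,0,0],[0,0,0]],
  ],
)

```text
time: 11.22
eef_pos: [0.5754, -0.0589, 0.046]
eef_rot: [-3.142, -0.0, 3.123]
force: [0.4, -0.7, 0.7]
finger_gap: 0.777
gripper_force: 0.0
```

>>> servo_tool(
  plan=[
    [[0,0,0],[0,0,0]],
    [[0,0,0],[0,0,0]],
    [[0,0,0],[0,0,0]],
    [[0,0,0],[0,0,0]],
    [[0,0,0],[0,0,0]],
    [[0,0,0],[0,0,0]],
    [[0,0,0],[0,0,0]],
    [[0,0,0],[0,0,0]],
    [[0,0,0],[0,0,0]],
    [[0,0,0],[0,0,0]],
    [[0,0,0],[0,0,0]],
    [[0,0,0],[0,0,0]],
  ],
  jaw=2,
  grip_force=100,
)

```text
time: 12.22
eef_pos: [0.5765, -0.0584, 0.0467]
eef_rot: [3.142, 0.001, 3.124]
force: [-1.1, 0.5, 6.1]
finger_gap: 0.116
gripper_force: 98.4
```

>>> servo_tool(
  plan=[
    [[0,0,-0.3],[0,0,0]],
    [[0,0,-0.6],[0,0,0]],
    [[0,0,-0.8],[0,0,0]],
    [[0,0,-0.6],[0,0,0]],
    [[0,0,-0.2],[0,0,0]],
    [[0,0,0],[0,0,0.8]],
    [[0,0,0],[0,0,0.83]],
    [[0,0,0],[0,0,0]],
    [[0,0,0],[0,0,0]],
  ],
)

```text
time: 12.97
eef_pos: [0.5748, -0.0584, 0.1195]
eef_rot: [3.142, -0.003, 3.012]
force: [-0.3, 0.0, -7.3]
finger_gap: 0.113
gripper_force: 97.9
```

```bash
python3 - <<'E'
from h import *
go(.5557,.1372,.0587,172.5)
p,d,c=cap('side'); P=cloud(d,c); Z=P[...,2]; h=cv2.cvtColor(p,cv2.COLOR_RGB2HSV)
m=(P[...,0]>.58)&(P[...,0]<.8)&(P[...,1]<.2)&(P[...,1]>.02)&(Z>.002)&(Z<.03)
rects(P,m,'drv',10)
v,u=np.where(((Z>.003)&(Z<.008))&(P[...,0]>.55)&(P[...,0]<.8)&(P[...,1]<.2)&(P[...,1]>.02)); q=P[v,u]
for a in q[np.argsort(q[:,0])][::6]: print(a.round(3))
save('s3',p[150:290,80:290])
E
```

```text
t 12.97 pos [ 0.5748 -0.0584  0.1195] rpy [ 1.8000e+02 -1.5000e-01  1.7257e+02] F [-0.3  0.  -7.3] T [ 0.02 -0.02  0.03] gap 9.7 gf 97.9 q [-0.17  0.42  1.65 -0.    1.08 -1.62]
shift units [1.468 6.382 2.031]
turn z units 0.018
after turn shift units [1.481 6.38  2.026]
  drv 318 px [154 222] med [0.7564 0.057  0.0171] rect [726.6  58.7] [ 41.8 150.7] 69.8
  drv 215 px [121 249] med [0.7785 0.1458 0.0165] rect [779.3 132.4] [  7.9 135. ] 2.5
  drv 1416 px [182 256] med [0.6249 0.1518 0.0122] rect [631.  139.8] [119.7 102.6] 89.6
[0.554 0.033 0.003]
[0.563 0.051 0.003]
[0.587 0.082 0.004]
[0.593 0.067 0.003]
[0.606 0.049 0.003]
[0.611 0.035 0.005]
[0.616 0.085 0.003]
[0.63  0.029 0.003]
[0.647 0.064 0.004]
[0.668 0.113 0.003]
[0.679 0.172 0.003]
[0.685 0.043 0.005]
[0.691 0.168 0.003]
[0.698 0.023 0.003]
[0.706 0.032 0.005]
[0.711 0.182 0.003]
[0.716 0.171 0.003]
[0.726 0.153 0.005]
[0.733 0.146 0.005]
[0.737 0.067 0.003]
[0.74  0.193 0.004]
[0.746 0.072 0.003]
[0.751 0.062 0.003]
[0.755 0.198 0.003]
[0.763 0.064 0.004]
[0.77  0.16  0.003]
[0.777 0.101 0.004]
[0.778 0.198 0.003]
[0.778 0.16  0.006]
[0.779 0.095 0.004]
[0.779 0.137 0.006]
[0.779 0.152 0.003]
[0.78  0.079 0.008]
```

View pics/s3.png

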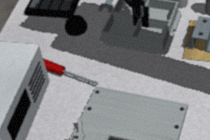

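The side crop shows the driver's tip by the bed's near corner at about (97,85), roughly 20 mm clear of where the carrier will sit. I'm moving the carrier over the apron.

>>> servo_tool(
  plan=[
    [[0.1,0.4,0],[0,0,0]],
    [[0.2,0.85,0],[0,0,0]],
    [[0.2,0.9,0],[0,0,0]],
    [[0.2,0.9,0],[0,0,0]],
    [[0.2,0.9,0],[0,0,0]],
    [[0.2,0.9,0],[0,0,0]],
    [[0.2,0.9,0],[0,0,0]],
    [[0.17,0.5,0],[0,0,0]],
    [[0,0.13,0],[0,0,0]],
    [[0,0,0.4],[0,0,0]],
    [[0,0,0.6],[0,0,0]],
    [[0,0,0.4],[0,0,0]],
    [[0,0,0.2],[0,0,0]],
    [[0,0,0],[0,0,0]],
    [[0,0,0],[0,0,0]],
  ],
)

```text
time: 14.27
eef_pos: [0.5572, 0.1368, 0.0724]
eef_rot: [-3.141, -0.001, 3.01]
force: [-0.1, -0.2, -7.7]
finger_gap: 0.112
gripper_force: 98.2
```

```bash
cat > cb.py <<'E'
from h import *
s=st(); zc=s['eef_pos'][2]-.0467; print('carrier bottom',zc)
for n in ['wrist','side','scene']:
    p,d,c=cap(n); P=cloud(d,c); Z=P[...,2]; print(n)
    X,Y=P[...,0],P[...,1]
    r2=(X>.42)&(X<.72)&(Y<.45)&(Y>.0)
    rects(P,r2&(abs(Z-zc-.038)<.004),'tray',150)
    rects(P,r2&(Z>.0245)&(Z<.0325),'lips',200); rects(P,r2&(Z>.008)&(Z<.016),'plate',1000)
    if n!='scene': save('%s_%d'%(n,s['time']*10),p)
E
python3 cb.py; python3 -c "
from h import *
go(.5557,.1372,.0587,172.5)"
```

```text
t 14.27 pos [0.5572 0.1368 0.0724] rpy [-1.7998e+02 -4.0000e-02  1.7249e+02] F [-0.1 -0.2 -7.7] T [ 0.06 -0.05 -0.02] gap 9.6 gf 98.2 q [ 0.17  0.47  1.71 -0.    0.97 -1.27]
carrier bottom 0.025667398827215936
wrist
  tray 8861 px [259 188] med [0.5157 0.1439 0.0634] rect [535.4 140.2] [153.2 109.4] 82.5
  tray 188 px [259 308] med [0.6075 0.1307 0.0633] rect [607.6 130.7] [ 3.2 23.8] 82.6
  lips 2458 px [472  74] med [0.4847 0.2797 0.0283] rect [484.7 281.5] [48.4 18.1] 82.5
  lips 1516 px [468 316] med [0.6632 0.297  0.028 ] rect [665.2 290. ] [69.2 20.6] 83.1
  plate 1108 px [430  44] med [0.4643 0.2663 0.0118] rect [464.6 262.4] [17.6 44.3] 1.2
  plate 24191 px [361 169] med [0.5196 0.2659 0.0117] rect [537.7 255. ] [308.7 149.6] 33.1
side
  tray 820 px [213 244] med [0.5487 0.1465 0.0638] rect [554.8 137.3] [155.2 153. ] 82.6
  tray 165 px [262 338] med [0.4288 0.351  0.0624] rect [430.2 350. ] [33.4 20.1] 89.2
  lips 459 px [150 305] med [0.6627 0.2918 0.0287] rect [662.2 285.1] [115.3  19.8] 82.3
  lips 473 px [234 325] med [0.4868 0.315  0.0287] rect [486.1 308.1] [114.8  18.9] 82.8
  plate 5199 px [198 300] med [0.5559 0.282  0.0123] rect [566.8 236.1] [264.6 225.6] 82.4
scene
  lips 202 px [349 244] med [0.4859 0.3109 0.0286] rect [484.8 303.6] [121.8  21.6] 80.8
  lips 229 px [306 282] med [0.6627 0.2871 0.0288] rect [661.4 279.5] [122.8  19.4] 83.1
  plate 2347 px [314 255] med [0.5983 0.2803 0.0122] rect [565.7 236.2] [261.9 227.2] 82.5
t 14.42 pos [0.5583 0.137  0.0735] rpy [1.7997e+02 1.1000e-01 1.7248e+02] F [ 0.4  0.  -6.8] T [ 0.03 -0.05 -0.04] gap 9.6 gf 98.2 q [ 0.17  0.47  1.7  -0.    0.97 -1.27]
shift units [ 0.087 -0.005  0.495]
turn z units -0.006
after turn shift units [ 0.086 -0.004  0.495]
```

>>> servo_tool(
  plan=[
    [[0.05,0,0.15],[0,0,0]],
    [[0,0,0.15],[0,0,0]],
    [[0,0,0.05],[0,0,0]],
    [[0,0,0.04],[0,0,0]],
    [[0,0,0.03],[0,0,0]],
    [[0,0,0],[0,0,0]],
    [[0,0,0],[0,0,0]],
  ],
)

```text
time: 15.0
eef_pos: [0.5558, 0.1371, 0.0599]
eef_rot: [-3.142, -0.0, 3.01]
force: [-0.4, -0.1, -7.7]
finger_gap: 0.112
gripper_force: 98.4
```

>>> servo_tool(
  plan=[
    [[0,0,0.02],[0,0,0]],
    [[0,0,0.02],[0,0,0]],
    [[0,0,0],[0,0,0]],
    [[0,0,0],[0,0,0]],
  ],
)

```text
time: 15.33
eef_pos: [0.5559, 0.1372, 0.0588]
eef_rot: [3.142, 0.0, 3.01]
force: [0.3, 0.1, -6.1]
finger_gap: 0.113
gripper_force: 98.4
```

>>> servo_tool(
  plan=[
    [[0,0,0.02],[0,0,0]],
    [[0,0,0.01],[0,0,0]],
    [[0,0,0],[0,0,0]],
    [[0,0,0],[0,0,0]],
    [[0,0.1,0],[0,0,0]],
    [[0,0.15,0],[0,0,0]],
    [[0,0.15,0],[0,0,0]],
    [[0,0.15,0],[0,0,0]],
    [[0,0.15,0],[0,0,0]],
    [[0,0.15,0],[0,0,0]],
    [[0,0.15,0],[0,0,0]],
    [[0,0,0],[0,0,0]],
  ],
  grip_force=30,
)

```text
time: 16.33
eef_pos: [0.561, 0.1665, 0.0587]
eef_rot: [-3.141, 0.003, 3.011]
force: [-0.9, -3.9, 4.7]
finger_gap: 0.115
gripper_force: 100.0
```

```bash
python3 -c "
from h import *
go(.5733,.271,.0587,172.5)"
```

```text
t 16.33 pos [0.561  0.1665 0.0587] rpy [-1.7995e+02  1.5000e-01  1.7252e+02] F [-0.9 -3.9  4.7] T [-0.62  0.12 -0.01] gap 9.9 gf 100.0 q [ 0.22  0.5   1.7  -0.    0.95 -1.22]
shift units [ 4.800e-02  3.509e+00 -2.000e-03]
turn z units 0.006
after turn shift units [4.900e-02 3.509e+00 1.000e-03]
```

>>> servo_tool(
  plan=[
    [[0,0,0],[0,0,0]],
    [[0,0,0],[0,0,0]],
    [[0,0.1,0],[0,0,0]],
    [[0,0.15,0],[0,0,0]],
    [[0,0.15,0],[0,0,0]],
    [[0,0.15,0],[0,0,0]],
    [[0,0.15,0],[0,0,0]],
    [[0,0,0],[0,0,0]],
  ],
  jaw=2,
  grip_force=30,
)

```text
time: 17.0
eef_pos: [0.5633, 0.1871, 0.0587]
eef_rot: [-3.141, 0.002, 3.011]
force: [-0.5, -4.9, 5.8]
finger_gap: 0.116
gripper_force: 100.3
```

```bash
python3 -c "
from h import *
go(.5733,.271,.0587,172.5)"; python3 cb.py
```

```text
t 17.0 pos [0.5633 0.1871 0.0587] rpy [-1.7995e+02  1.1000e-01  1.7251e+02] F [-0.5 -4.9  5.8] T [-0.8   0.1   0.06] gap 9.9 gf 100.3 q [ 0.25  0.5   1.68 -0.    0.96 -1.19]
shift units [ 3.500e-02  2.817e+00 -2.000e-03]
turn z units 0.002
after turn shift units [3.500e-02 2.817e+00 1.000e-03]
t 17.0 pos [0.5633 0.1871 0.0587] rpy [-1.7995e+02  1.1000e-01  1.7251e+02] F [-0.5 -4.9  5.8] T [-0.8   0.1   0.06] gap 9.9 gf 100.3 q [ 0.25  0.5   1.68 -0.    0.96 -1.19]
carrier bottom 0.01203402411327982
wrist
  tray 8872 px [259 188] med [0.5228 0.1942 0.0497] rect [541.5 190.3] [153.4 109.4] 82.5
  tray 188 px [259 308] med [0.6135 0.181  0.0498] rect [613.7 180.9] [ 3.2 23.3] 82.6
  lips 5240 px [436  71] med [0.4871 0.2994 0.0284] rect [487.3 300.7] [86.7 18.3] 82.5
  lips 1143 px [193 161] med [0.5315 0.1246 0.029 ] rect [521.1 154.9] [70.3 70.7] 82.4
  lips 1145 px [324 161] med [0.5502 0.2601 0.0288] rect [531.  229.8] [70.2 70.7] 82.6
  lips 938 px [499 260] med [0.6185 0.348  0.0281] rect [615.3 348.5] [ 3.7 77.5] 83.0
  lips 385 px [467 326] med [0.6638 0.3335 0.0279] rect [663.3
[... 323 characters left out ...]
d [0.5632 0.3268 0.0117] rect [584.5 317.6] [ 82.  179.6] 87.6
side
  tray 823 px [207 266] med [0.5539 0.1959 0.0499] rect [560.3 187.2] [155.9 153.8] 83.0
  lips 447 px [149 305] med [0.6628 0.2926 0.0287] rect [662.  284.3] [114.9  20.1] 81.8
  lips 481 px [235 323] med [0.4866 0.3152 0.0289] rect [485.6 304.2] [123.   18.6] 82.3
  plate 2994 px [189 329] med [0.5709 0.3214 0.0123] rect [576.8 315.3] [104.2 224.4] 82.1
scene
  tray 317 px [304 241] med [0.5788 0.2045 0.05  ] rect [559.8 187.3] [153.  154.3] 82.7
  lips 224 px [308 282] med [0.6627 0.2888 0.0286] rect [661.4 285. ] [112.7  21.3] 80.2
  plate 1334 px [333 272] med [0.5876 0.3223 0.0121] rect [575.9 315.6] [101.6 225.9] 82.6
```

>>> servo_tool(
  plan=[
    [[0,0.1,0],[0,0,0]],
    [[0,0.15,0],[0,0,0]],
    [[0,0.15,0],[0,0,0]],
    [[0,0.15,0],[0,0,0]],
    [[0,0.15,0],[0,0,0]],
    [[0,0.15,0],[0,0,0]],
    [[0,0.15,0],[0,0,0]],
    [[0,0,0],[0,0,0]],
  ],
  jaw=4,
  grip_force=40,
)

```text
time: 17.82
eef_pos: [0.5666, 0.215, 0.0587]
eef_rot: [-3.138, 0.001, 3.011]
force: [-2.1, -10.6, 8.6]
finger_gap: 0.114
gripper_force: 100.6
```

>>> servo_tool(
  plan=[
    [[0,0.1,0],[0,0,0]],
    [[0,0.15,0],[0,0,0]],
    [[0,0.15,0],[0,0,0]],
    [[0,0.15,0],[0,0,0]],
    [[0,0.15,0],[0,0,0]],
    [[0,0.15,0],[0,0,0]],
    [[0,0.15,0],[0,0,0]],
    [[0,0.15,0],[0,0,0]],
    [[0,0.15,0],[0,0,0]],
    [[0,0.1,0],[0,0,0]],
    [[0,0,0],[0,0,0]],
  ],
)

```text
time: 18.73
eef_pos: [0.572, 0.2563, 0.0587]
eef_rot: [-3.137, 0.001, 3.011]
force: [-1.7, -11.1, 9.2]
finger_gap: 0.115
gripper_force: 100.7
```

```bash
python3 -c "
from h import *
go(.5733,.271,.0587,172.5)"; python3 cb.py | grep -v lips
```

```text
t 18.73 pos [0.572  0.2563 0.0587] rpy [-1.7975e+02  3.0000e-02  1.7252e+02] F [ -1.7 -11.1   9.2] T [-1.57  0.17 -0.01] gap 9.8 gf 100.7 q [ 0.36  0.54  1.6  -0.    1.   -1.08]
shift units [ 0.021  0.493 -0.001]
turn z units 0.006
after turn shift units [0.021 0.493 0.002]
t 18.73 pos [0.572  0.2563 0.0587] rpy [-1.7975e+02  3.0000e-02  1.7252e+02] F [ -1.7 -11.1   9.2] T [-1.57  0.17 -0.01] gap 9.8 gf 100.7 q [ 0.36  0.54  1.6  -0.    1.   -1.08]
carrier bottom 0.012048239612190363
wrist
  tray 8908 px [259 188] med [0.5312 0.2633 0.0497] rect [549.9 259.6] [153.4 109. ] 82.6
  tray 188 px [259 308] med [0.622  0.2501 0.0498] rect [622.4 250.1] [ 3.2 23.8] 82.6
  plate 26467 px [125 176] med [0.5008 0.1437 0.012 ] rect [550. 177.] [142.5 203. ] 82.7
  plate 1420 px [235  49] med [0.4639 0.2604 0.012 ] rect [465.5 255.7] [52.  15.2] 82.5
  plate 4669 px [366 160] med [0.4779 0.3509 0.0119] rect [553.2 325.1] [ 91.8 171. ] 82.5
side
  tray 870 px [196 296] med [0.5602 0.2718 0.0498] rect [569.5 256.6] [154.6 154. ] 82.3
  plate 1340 px [237 271] med [0.4853 0.1444 0.0124] rect [513.9 174.8] [132.9 136.4] 82.6
  plate 1280 px [189 329] med [0.5463 0.3444 0.0123] rect [577.1 320.1] [ 94.8 227.8] 82.8
scene
  tray 317 px [320 257] med [0.589  0.2744 0.0497] rect [567.8 256.9] [152.1 154.9] 82.4
  plate 1320 px [289 235] med [0.5754 0.1413 0.0123] rect [557.5 171.8] [133.7 224.8] 82.6
```

>>> servo_tool(
  plan=[
    [[0,0.1,0],[0,0,0]],
    [[0,0.1,0],[0,0,0]],
    [[0,0.1,0],[0,0,0]],
    [[0,0.07,0],[0,0,0]],
    [[0,0.05,0],[0,0,0]],
    [[0,0.04,0],[0,0,0]],
    [[0,0,0],[0,0,0]],
    [[0,0,0],[0,0,0]],
  ],
)

```text
time: 19.55
eef_pos: [0.5741, 0.2711, 0.0588]
eef_rot: [-3.14, 0.001, 3.01]
force: [-0.6, -7.3, 7.7]
finger_gap: 0.114
gripper_force: 100.5
```

```bash
cat > chk.py <<'E'
from h import *
st()
for n in ['wrist','side','scene']:
    p,d,c=cap(n); P=cloud(d,c); Z=P[...,2]; print(n)
    X,Y=P[...,0],P[...,1]
    r2=(X>.42)&(X<.72)&(Y<.45)&(Y>.1)
    rects(P,r2&(abs(Z-.05)<.004),'tray',150)
    rects(P,r2&(abs(Z-.034)<.003),'stop',100); rects(P,r2&(Z>.0245)&(Z<.0325),'lips',200)
E
python3 chk.py
```

```text
t 19.55 pos [0.5741 0.2711 0.0588] rpy [-1.7989e+02  6.0000e-02  1.7248e+02] F [-0.6 -7.3  7.7] T [-1.15  0.16 -0.03] gap 9.8 gf 100.5 q [ 0.38  0.55  1.58 -0.    1.01 -1.06]
wrist
  tray 8952 px [259 188] med [0.5332 0.2783 0.0497] rect [551.8 274.4] [153.2 109.3] 82.2
  tray 187 px [259 308] med [0.6243 0.265  0.0498] rect [624.6 264.9] [ 3.2 23.4] 82.4
  stop 852 px [187 162] med [0.5503 0.2078 0.034 ] rect [544.7 217.2] [94.7 47.6] 34.3
  stop 836 px [330 162] med [0.5696 0.3449 0.0341] rect [559.9 331.3] [47.5 95. ] 40.1
  stop 2779 px [403 198] med [0.5659 0.362  0.0338] rect [574.7 361.1] [ 10.6 119.1] 82.5
  stop 158 px [149 255] med [0.5865 0.1973 0.034 ] rect [586.6 197.3] [ 1.3 29.7] 83.1
  stop 156 px [368 255] med [0.6049 0.3401 0.034 ] rect [605.6 340. ] [ 1.3 29.3] 82.5
  lips 6571 px [307  72] med [0.4888 0.3114 0.0284] rect [488.5 310.1] [111.3  18.3] 82.5
  lips 1157 px [194 161] med [0.5422 0.2085 0.0291] rect [531.9 239. ] [70.3 70.7] 82.5
  lips 1157 px [324 161] med [0.5621 0.344  0.0292] rect [541.8 313.8] [70.3 70.8] 82.5
side
  tray 884 px [194 303] med [0.5621 0.2868 0.0498] rect [571.2 270.8] [154.9 153.3] 82.4
  stop 116 px [184 334] med [0.5836 0.346  0.0339] rect [580.6 346.4] [  2.8 151.1] 82.8
  stop 482 px [182 340] med [0.5804 0.3586 0.0342] rect [583.2 358. ] [ 14.  140.1] 82.8
  lips 328 px [149 305] med [0.665  0.2954 0.0288] rect [665.3 285.2] [113.8  18.8] 85.6
  lips 506 px [239 320] med [0.4862 0.3135 0.0288] rect [483.2 295.3] [141.3  26.5] 77.7
scene
  tray 328 px [323 261] med [0.5927 0.2905 0.05  ] rect [570.5 271.3] [152.7 153.5] 82.6
  stop 171 px [343 277] med [0.5807 0.3582 0.0338] rect [581.1 358.5] [ 12.2 140.3] 82.7
  lips 258 px [306 276] med [0.6603 0.2868 0.0285] rect [656.4 264.4] [154.2  23.8] 82.1
```

>>> servo_tool(
  plan=[
    [[0,0.03,0],[0,0,0]],
    [[0,0,0],[0,0,0]],
    [[0,0,0],[0,0,0]],
  ],
)

```text
time: 19.95
eef_pos: [0.5741, 0.2717, 0.0587]
eef_rot: [-3.139, 0.001, 3.011]
force: [-1.6, -7.4, 8.2]
finger_gap: 0.115
gripper_force: 100.5
```

>>> servo_tool(
  plan=[
    [[0,0,-0.02],[0,0,0]],
    [[0,0,0],[0,0,0]],
    [[0,0,0],[0,0,0]],
    [[0,0,0],[0,0,0]],
    [[0,0,0],[0,0,0]],
    [[0,0,0],[0,0,0]],
    [[0,0,0],[0,0,0]],
    [[0,0,0],[0,0,0]],
    [[0,0,-0.4],[0,0,0]],
    [[0,0,-1],[0,0,0]],
    [[0,0,-1],[0,0,0]],
    [[0,0,-1],[0,0,0]],
    [[0,0,-1],[0,0,0]],
    [[0,0,-0.5],[0,0,0]],
    [[0,0,0],[0,0,0]],
    [[0,0,0],[0,0,0]],
  ],
  jaw=60,
)

```text
time: 21.28
eef_pos: [0.5745, 0.2739, 0.2075]
eef_rot: [3.14, 0.003, 3.01]
force: [-0.3, -0.6, 0.4]
finger_gap: 0.7
gripper_force: 0.0
```

```bash
python3 chk.py; python3 - <<'E'
from h import *
p,d,c=cap('wrist'); save('w4',p)
E
```

```text
t 21.28 pos [0.5745 0.2739 0.2075] rpy [179.9    0.18 172.48] F [-0.3 -0.6  0.4] T [ 0.01 -0.    0.  ] gap 59.8 gf 0.0 q [ 0.38  0.41  1.41  0.    1.32 -1.06]
wrist
  tray 860 px [318  22] med [0.4397 0.345  0.0517] rect [435.7 349.9] [31.2 51.5] 0.0
  tray 2411 px [256 166] med [0.5487 0.279  0.0498] rect [567.1 273.2] [152.5 138.8] 82.5
  tray 642 px [259 221] med [0.6439 0.2659 0.0496] rect [626.1 268.3] [131.4  46.3] 82.2
  stop 1345 px [333 169] med [0.5782 0.3587 0.0337] rect [584.6 358.3] [ 12.6 139.6] 82.6
  stop 164 px [289 211] med [0.6478 0.3113 0.0338] rect [641.7 313.7] [41.2 86.8] 29.6
  stop 109 px [228 231] med [0.6401 0.2288 0.0336] rect [640.1 228.6] [63.3  1.5] 82.6
  lips 1780 px [283  91] med [0.4888 0.3116 0.0285] rect [488.8 311.8] [106.4  17.5] 82.5
  lips 235 px [224 204] med [0.6377 0.21   0.0284] rect [622.3 211.7] [94.9 46.8] 39.4
  lips 232 px [289 204] med [0.6476 0.3158 0.0286] rect [637.  318.2] [47.6 94.4] 35.5
  lips 700 px [275 244] med [0.6677 0.2838 0.0284] rect [667.9 283.4] [97.7 12.6] 82.9
side
  tray 1021 px [194 300] med [0.57   0.2788 0.0499] rect [571.3 272. ] [154.6 152.9] 82.5
  stop 475 px [182 339] med [0.5807 0.3588 0.0341] rect [582.6 358.2] [ 13.9 140.3] 82.5
  lips 331 px [149 303] med [0.6651 0.2939 0.0288] rect [662.6 279.5] [127.2  18.5] 83.2
  lips 482 px [235 325] med [0.4867 0.3151 0.0289] rect [486.4 311. ] [108.8  18.8] 82.6
scene
  tray 275 px [324 264] med [0.603  0.3043 0.05  ] rect [570.4 272.3] [152.  153.4] 82.6
  stop 172 px [343 277] med [0.5832 0.3586 0.0341] rect [581.  358.5] [ 12.1 140.6] 82.5
  lips 243 px [308 282] med [0.6609 0.2882 0.0287] rect [659.6 288.3] [106.   24.1] 82.6
```

View pics/w4.png

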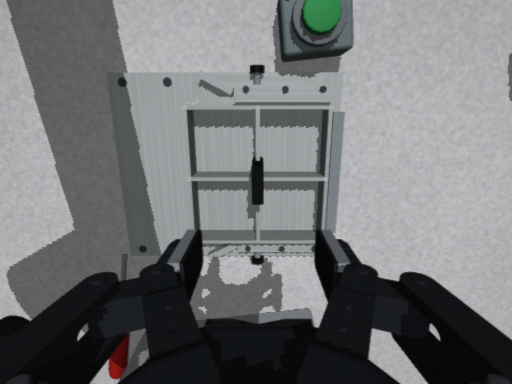

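The wrist view shows the carrier in under both lips against the stop at (335,165), with the plunger knobs at (257,69) and (257,260). I'll compare the knob positions with the free state at the start.

```bash
cat > kn.py <<'E'
from h import *
O=np.array([.571,.2715]); a=np.radians(82.5); ex=np.array([np.cos(a),np.sin(a)]); ey=np.array([-ex[1],ex[0]])
def knob(n,p,d,c):
    P=cloud(d,c); B=np.stack([(P[...,:2]-O)@ex,(P[...,:2]-O)@ey],-1); g=p.max(-1)
    for sgn in (1,-1):
        m=(abs(B[...,0])<.016)&(B[...,1]*sgn>.095)&(B[...,1]*sgn<.15)&(P[...,2]>.004)&(P[...,2]<.04)&(g<70)
        b=B[m]; print(n,sgn,m.sum(),'x',np.median(b[:,0]).round(4),'y med',np.median(b[:,1]).round(4),'max',(sgn*np.percentile(b[:,1]*sgn,[5,95])).round(4))
for n in ['side','scene']:
    z=np.load(f'pics/{n}0.npz'); knob(n+' start',z['p'],z['d'],eyes.get_calibration(n))
    for i in range(2): p,d,c=cap(n); knob(n+' now',p,d,c)
E
python3 kn.py
```

```text
side start 1 33 x 0.0026 y med 0.1132 max [0.1078 0.1168]
side start -1 29 x 0.0031 y med -0.1141 max [-0.1021 -0.1174]
side now 1 26 x 0.0033 y med 0.1137 max [0.1091 0.1166]
side now -1 26 x 0.0041 y med -0.1139 max [-0.1109 -0.118 ]
side now 1 28 x 0.0027 y med 0.1134 max [0.1087 0.1173]
side now -1 24 x 0.0044 y med -0.1146 max [-0.1105 -0.1177]
scene start 1 5 x -0.0007 y med 0.1122 max [0.1118 0.1139]
scene start -1 15 x -0.0008 y med -0.115 max [-0.1113 -0.1171]
  return _methods._mean(a, axis=axis, dtype=dtype,
  ret = ret.dtype.type(ret / rcount)
Traceback (most recent call last):
  File "kn.py", line 10, in <module>
    for i in range(2): p,d,c=cap(n); knob(n+' now',p,d,c)
                                     ~~~~^^^^^^^^^^^^^^^^
  File "kn.py", line 7, in knob
    b=B[m]; print(n,sgn,m.sum(),'x',np.median(b[:,0]).round(4),'y med',np.median(b[:,1]).round(4),'max',(sgn*np.percentile(b[:,1]*sgn,[5,95])).round(4))
                                                                                                             ~~~~~~~~~~~~~^^^^^^^^^^^^^^^^^^^
IndexError: index -1 is out of bounds for axis 0 with size 0
```

Both knobs are where they were when free, to within 0.5 mm, and the carrier sits at about +1 mm (limit 3 mm). It is home and latched. Next are the canisters, with the tool yaw turned back to 82.5°.

>>> servo_tool(
  plan=[
    [[0,0,0],[0,0,1]],
    [[0,0,0],[0,0,1]],
    [[0,0,0],[0,0,1]],
    [[0,0,0],[0,0,1]],
    [[0,0,0],[0,0,1]],
    [[0,0,0],[0,0,1]],
    [[0,0,0],[0,0,1]],
    [[0,0,0],[0,0,1]],
    [[0,0,0],[0,0,1]],
    [[0,0,0],[0,0,1]],
    [[0,0,0],[0,0,1]],
    [[0,0,0],[0,0,1]],
    [[0,0,0],[0,0,1]],
    [[0,0,0],[0,0,1]],
    [[0,0,0],[0,0,1]],
    [[0,0,0],[0,0,1]],
    [[0,0,0],[0,0,1]],
    [[0,0,0],[0,0,1]],
    [[0,0,0],[0,0,1]],
    [[0,0,0],[0,0,1]],
  ],
  jaw=64,
)

```text
time: 23.3
eef_pos: [0.5736, 0.2735, 0.2047]
eef_rot: [-3.14, 0.0, 1.611]
force: [-0.4, 0.0, -1.3]
finger_gap: 0.752
gripper_force: 0.0
```

```bash
cat > can.py <<'E'
from h import *
import sys
def tops(n):
    p,d,c=cap(n); P=cloud(d,c); Z=P[...,2]; h=cv2.cvtColor(p,cv2.COLOR_RGB2HSV); X,Y=P[...,0],P[...,1]
    m=(abs(Z-.07)<.004)&(X>.25)&(X<.66)&(Y<-.1)&(Y>-.55)&(h[...,1]<30)&(h[...,2]>110)
    k,l,s,_=cv2.connectedComponentsWithStats(m.astype(np.uint8)); o=[]
    for i in range(1,k):
        if s[i,4]<40: continue
        q=P[l==i]; (x,y),r=cv2.minEnclosingCircle((q[:,:2]*1000).astype(np.float32)); print(n,s[i,4],'c',round(x+2.2,1),round(y,1),'r',round(r,1),'z',np.median(q[:,2]).round(4))
for n in sys.argv[1:] or ['side','scene']: tops(n)
E
python3 can.py; python3 -c "
from h import *
go(.498,-.251,None,82.5)"
```

```text
side 128 c 484.8 -336.6 r 25.1 z 0.0703
side 123 c 370.9 -353.1 r 25.0 z 0.0703
side 143 c 497.8 -252.9 r 25.4 z 0.0704
side 161 c 398.1 -226.1 r 25.1 z 0.0702
scene 81 c 371.6 -353.4 r 24.4 z 0.0705
scene 94 c 485.0 -337.7 r 24.9 z 0.0708
scene 99 c 398.2 -226.7 r 24.4 z 0.0706
scene 105 c 498.2 -251.3 r 23.9 z 0.0704
t 23.4 pos [0.5736 0.2736 0.2047] rpy [-1.7993e+02  2.0000e-02  9.2470e+01] F [ 0.3 -0.8 -0. ] T [-0.01  0.04 -0.03] gap 63.9 gf 0.0 q [0.38 0.41 1.41 0.   1.32 0.34]
shift units [-1.7361e+01 -3.2700e+00  1.1000e-02]
turn z units 2.492
after turn shift units [-17.665  -0.216  -0.   ]
```

>>> servo_tool(
  plan=[
    [[0,0,0],[0,0,1]],
    [[0,0,0],[0,0,1]],
    [[-0.5,0,0],[0,0,0.49]],
    [[-1,0,0],[0,0,0]],
    [[-1,0,0],[0,0,0]],
    [[-1,0,0],[0,0,0]],
    [[-1,0,0],[0,0,0]],
    [[-1,0,0],[0,0,0]],
    [[-1,-0.1,0],[0,0,0]],
    [[-1,-0.1,0],[0,0,0]],
    [[-1,0,0],[0,0,0]],
    [[-1,0,0],[0,0,0]],
    [[-1,0,0],[0,0,0]],
    [[-1,0,0],[0,0,0]],
    [[-1,0,0],[0,0,0]],
    [[-1,0,0],[0,0,0]],
    [[-1,0,0],[0,0,0]],
    [[-1,0,0],[0,0,0]],
    [[-1,0,0],[0,0,0]],
    [[-0.8,0,0],[0,0,0]],
  ],
)

```text
time: 25.07
eef_pos: [0.4994, -0.2429, 0.2054]
eef_rot: [-3.141, 0.001, 1.441]
force: [0.5, -0.2, -0.6]
finger_gap: 0.749
gripper_force: 0.0
```

>>> servo_tool(
  plan=[
    [[-0.3,0,0],[0,0,0]],
    [[0,0,0.3],[0,0,0]],
    [[0,0,0],[0,0,0]],
  ],
)

```text
time: 25.32
eef_pos: [0.4981, -0.2485, 0.1946]
eef_rot: [-3.139, -0.002, 1.439]
force: [-0.9, 0.5, 0.4]
finger_gap: 0.749
gripper_force: 0.0
```

```bash
python3 can.py side; python3 -c "
from h import *
go(.498,-.252,.036,82.5)
p,d,c=cap('wrist'); save('w5',p)"
```

```text
side 119 c 485.4 -335.5 r 25.9 z 0.0702
side 117 c 370.8 -355.5 r 26.2 z 0.0704
side 139 c 497.0 -252.6 r 23.5 z 0.0701
side 150 c 398.1 -226.1 r 25.2 z 0.0703
t 25.37 pos [ 0.4983 -0.2478  0.1951] rpy [-1.7982e+02 -1.2000e-01  8.2540e+01] F [-0.   0.2 -0.1] T [0.04 0.05 0.06] gap 63.9 gf 0.0 q [-0.54  0.31  1.59  0.    1.24 -0.41]
shift units [-0.153  0.025  5.301]
turn z units 0.009
after turn shift units [-0.141  0.008  5.302]
```

View pics/w5.png

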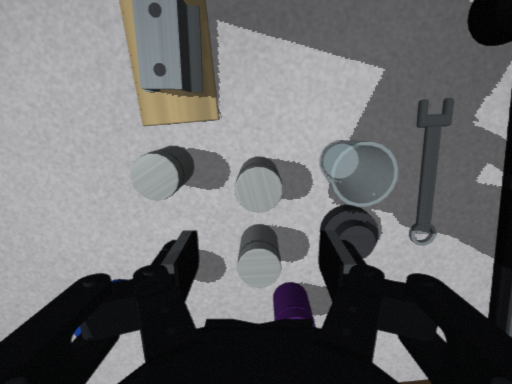

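The wrist view shows canister C at (258,190), centred between the fingers, and canister B at (260,255). The glass at (365,172) is clear of the right finger. I'm going down.

>>> servo_tool(
  plan=[
    [[-0.13,0.01,0.7],[0,0,0]],
    [[0,0,1],[0,0,0]],
    [[0,0,1],[0,0,0]],
    [[0,0,1],[0,0,0]],
    [[0,0,0.9],[0,0,0]],
    [[0,0,0.5],[0,0,0]],
    [[0,0,0.2],[0,0,0]],
    [[0,0,0],[0,0,0]],
    [[0,0,0],[0,0,0]],
  ],
)

```text
time: 26.17
eef_pos: [0.5001, -0.2524, 0.038]
eef_rot: [3.141, 0.0, 1.442]
force: [-0.5, 0.2, 0.5]
finger_gap: 0.749
gripper_force: 0.0
```

>>> servo_tool(
  plan=[
    [[0,0,0],[0,0,0]],
    [[0,0,0],[0,0,0]],
    [[0,0,0],[0,0,0]],
    [[0,0,0],[0,0,0]],
    [[0,0,0],[0,0,0]],
    [[0,0,0],[0,0,0]],
    [[0,0,0],[0,0,0]],
    [[0,0,0],[0,0,0]],
    [[0,0,-0.2],[0,0,0]],
    [[0,0,-0.6],[0,0,0]],
    [[0,0,-1],[0,0,0]],
    [[0,0,-1],[0,0,0]],
    [[0,0,-1],[0,0,0]],
    [[0,0,-0.7],[0,0,0]],
    [[0,0,0],[0,0,0]],
  ],
  jaw=30,
  grip_force=60,
)

```text
time: 27.42
eef_pos: [0.5023, -0.2549, 0.1781]
eef_rot: [3.132, 0.004, 1.44]
force: [0.9, -0.5, -1.4]
finger_gap: 0.541
gripper_force: 62.0
```

```bash
cat > cells.py <<'E'
from h import *
C=np.array([.5742,.2720]); a=np.radians(82.5); ex=np.array([np.cos(a),np.sin(a)]); ey=np.array([-ex[1],ex[0]])
for sx in (1,-1):
    for sy in (1,-1): print(sx,sy,(C+.040*sx*ex+.040*sy*ey).round(4))
E
python3 cells.py; python3 -c "
from h import *
go(.5,.5)"
```

```text
1 1 [0.5398 0.3169]
1 -1 [0.6191 0.3064]
-1 1 [0.5293 0.2376]
-1 -1 [0.6086 0.2271]
t 27.42 pos [ 0.5023 -0.2549  0.1781] rpy [179.45   0.24  82.51] F [ 0.9 -0.5 -1.4] T [-0.03 -0.08 -0.02] gap 46.2 gf 62.0 q [-0.54  0.33  1.61 -0.    1.18 -0.41]
shift units [24.937 -3.355 -0.139]
```

>>> servo_tool(
  plan=[
    [[0.5,0.04,0],[0,0,0]],
    [[1,0.08,0],[0,0,0]],
    [[1,0.08,0],[0,0,0]],
    [[1,0.08,0],[0,0,0]],
    [[1,0.08,0],[0,0,0]],
    [[1,0.08,0],[0,0,0]],
    [[1,0.08,0],[0,0,0]],
    [[1,0.08,0],[0,0,0]],
    [[1,0.08,0],[0,0,0]],
    [[1,0.08,0],[0,0,0]],
    [[1,0.08,0],[0,0,0]],
    [[1,0.08,0],[0,0,0]],
    [[1,0.08,0],[0,0,0]],
    [[1,0.08,0],[0,0,0]],
    [[1,0.08,0],[0,0,0]],
    [[1,0.08,0],[0,0,0]],
    [[1,0.08,0],[0,0,0]],
    [[1,0.08,0],[0,0,0]],
    [[1,0.08,0],[0,0,0]],
    [[0.6,0,0],[0,0,0]],
  ],
)

```text
time: 29.08
eef_pos: [0.6179, 0.3122, 0.1709]
eef_rot: [-3.14, -0.001, 1.442]
force: [0.9, 0.6, -1.6]
finger_gap: 0.544
gripper_force: 61.9
```

>>> servo_tool(
  plan=[
    [[0,0,0],[0,0,0]],
    [[0,0,0],[0,0,0]],
    [[0,0,0],[0,0,0]],
  ],
)

```text
time: 29.33
eef_pos: [0.6172, 0.3082, 0.1715]
eef_rot: [-3.14, 0.002, 1.44]
force: [0.4, 0.3, -1.3]
finger_gap: 0.541
gripper_force: 61.9
```

```bash
python3 -c "
from h import *
go(.6191,.3064,.059,82.5)"; python3 can.py side
```

```text
t 29.33 pos [0.6172 0.3082 0.1715] rpy [-1.799e+02  1.200e-01  8.252e+01] F [ 0.4  0.3 -1.3] T [-0.03 -0.01 -0.01] gap 46.2 gf 61.9 q [ 0.4   0.51  1.32 -0.    1.31  0.53]
shift units [-0.044  0.076  3.751]
turn z units 0.006
after turn shift units [-0.051  0.07   3.751]
side 127 c 485.4 -336.1 r 24.9 z 0.0702
side 125 c 372.4 -354.5 r 25.2 z 0.0702
side 159 c 397.6 -224.8 r 24.8 z 0.0703
```

>>> servo_tool(
  plan=[
    [[-0.05,0.07,0.5],[0,0,0]],
    [[0,0,0.9],[0,0,0]],
    [[0,0,0.9],[0,0,0]],
    [[0,0,0.7],[0,0,0]],
    [[0,0,0.4],[0,0,0]],
    [[0,0,0.2],[0,0,0]],
    [[0,0,0.04],[0,0,0]],
    [[0,0,0],[0,0,0]],
    [[0,0,0],[0,0,0]],
  ],
)

```text
time: 30.13
eef_pos: [0.6212, 0.3078, 0.0649]
eef_rot: [3.139, -0.001, 1.44]
force: [0.8, 0.5, -1.6]
finger_gap: 0.542
gripper_force: 61.9
```

>>> servo_tool(
  plan=[
    [[0,-0.05,0.06],[0,0,0]],
    [[0,-0.02,0.06],[0,0,0]],
    [[0,0,0.04],[0,0,0]],
    [[0,0,0.03],[0,0,0]],
    [[0,0,0],[0,0,0]],
    [[0,0,0],[0,0,0]],
  ],
)

```text
time: 30.63
eef_pos: [0.618, 0.3082, 0.0594]
eef_rot: [3.14, -0.001, 1.44]
force: [-3.0, -0.1, 6.3]
finger_gap: 0.544
gripper_force: 62.6
```

>>> servo_tool(
  plan=[
    [[0,0,-0.02],[0,0,0]],
    [[0,0,0],[0,0,0]],
    [[0,0,0],[0,0,0]],
    [[0,0,0],[0,0,0]],
    [[0,0,0],[0,0,0]],
    [[0,0,0],[0,0,0]],
    [[0,0,-0.4],[0,0,0]],
    [[0,0,-0.8],[0,0,0]],
    [[0,0,-1],[0,0,0]],
    [[0,0,-1],[0,0,0]],
    [[0,0,-0.9],[0,0,0]],
    [[-0.5,0,0],[0,0,0]],
    [[-1,0,0],[0,0,0]],
    [[-1,0,0],[0,0,0]],
    [[-1,0,0],[0,0,0]],
    [[-1,0,0],[0,0,0]],
    [[-1,0,0],[0,0,0]],
    [[-1,0,0],[0,0,0]],
    [[0,0,0],[0,0,0]],
    [[0,0,0],[0,0,0]],
  ],
  jaw=60,
)

```text
time: 32.3
eef_pos: [0.5922, 0.1128, 0.1818]
eef_rot: [3.141, -0.0, 1.437]
force: [0.4, -0.5, 0.4]
finger_gap: 0.703
gripper_force: 0.0
```

```bash
cat > incar.py <<'E'
from h import *
C=np.array([.5742,.2720]); a=np.radians(82.5); ex=np.array([np.cos(a),np.sin(a)]); ey=np.array([-ex[1],ex[0]])
for n in ['side','scene']:
    p,d,c=cap(n); P=cloud(d,c); Z=P[...,2]
    m=(abs(Z-.090)<.004)&(P[...,0]>.44)&(P[...,0]<.7)&(P[...,1]>.15)&(P[...,1]<.4)
    k,l,s,_=cv2.connectedComponentsWithStats(m.astype(np.uint8))
    for i in range(1,k):
        if s[i,4]<40: continue
        q=P[l==i]; (x,y),r=cv2.minEnclosingCircle((q[:,:2]*1000).astype(np.float32)); w=np.array([x+2.2,y])/1000-C
        print(n,s[i,4],'in carrier mm',(1000*np.array([w@ex,w@ey])).round(1),'r',round(r,1),'z spread',np.nanpercentile(q[:,2],[5,50,95]).round(4))
    g=(abs(Z-.05)<.003)&(P[...,0]>.44)&(P[...,0]<.7)&(P[...,1]>.15)&(P[...,1]<.4); rects(P,g,n+' tray',150)
E
python3 incar.py; python3 can.py; python3 -c "
from h import *
go(.486,-.336,None,82.5)"
```

```text
side 449 in carrier mm [ 42.6 -39.3] r 24.6 z spread [0.0875 0.0903 0.0923]
  side tray 864 px [194 299] med [0.5654 0.2798 0.0501] rect [571.3 271.7] [154.9 153.1] 82.6
scene 208 in carrier mm [ 42.3 -38.1] r 24.1 z spread [0.0874 0.0901 0.0929]
  scene tray 319 px [324 256] med [0.5739 0.2821 0.0502] rect [570.3 272. ] [152.7 153.6] 82.5
side 125 c 485.1 -336.4 r 26.1 z 0.0704
side 123 c 372.5 -353.0 r 25.4 z 0.0705
side 154 c 399.7 -225.9 r 25.0 z 0.0701
scene 81 c 370.6 -354.5 r 24.1 z 0.0706
scene 102 c 485.3 -336.7 r 24.0 z 0.0704
scene 104 c 398.4 -224.7 r 24.2 z 0.0708
t 32.5 pos [0.5928 0.1155 0.1814] rpy [ 1.7997e+02 -3.0000e-02  8.2580e+01] F [-0.6 -0.5  0. ] T [0.   0.01 0.  ] gap 59.6 gf 0.0 q [0.12 0.39 1.51 0.   1.24 0.25]
shift units [-1.5385e+01 -1.5840e+00 -1.0000e-02]
turn z units 0.02
after turn shift units [-15.387  -1.563  -0.   ]
```

>>> servo_tool(
  plan=[
    [[-0.5,-0.05,0],[0,0,0]],
    [[-1,-0.1,0],[0,0,0]],
    [[-1,-0.1,0],[0,0,0]],
    [[-1,-0.1,0],[0,0,0]],
    [[-1,-0.1,0],[0,0,0]],
    [[-1,-0.1,0],[0,0,0]],
    [[-1,-0.1,0],[0,0,0]],
    [[-1,-0.1,0],[0,0,0]],
    [[-1,-0.1,0],[0,0,0]],
    [[-1,-0.1,0],[0,0,0]],
    [[-1,-0.1,0],[0,0,0]],
    [[-1,-0.1,0],[0,0,0]],
    [[-1,-0.1,0],[0,0,0]],
    [[-1,-0.1,0],[0,0,0]],
    [[-1,-0.1,0],[0,0,0]],
    [[-0.8,-0.1,0],[0,0,0]],
    [[-0.15,-0.05,0],[0,0,0]],
    [[0,0,0],[0,0,0]],
    [[0,0,0],[0,0,0]],
    [[0,0,0],[0,0,0]],
  ],
  jaw=64,
)

```text
time: 34.17
eef_pos: [0.4847, -0.3374, 0.1811]
eef_rot: [-3.141, -0.001, 1.441]
force: [-0.3, -0.3, -0.0]
finger_gap: 0.749
gripper_force: 0.0
```

```bash
python3 -c "
from h import *
go(.4855,-.3365,.037,82.5)"; python3 can.py side
```

```text
t 34.17 pos [ 0.4847 -0.3374  0.1811] rpy [-1.7997e+02 -5.0000e-02  8.2590e+01] F [-0.3 -0.3 -0. ] T [ 0.03  0.01 -0.  ] gap 64.0 gf 0.0 q [-0.68  0.37  1.54  0.    1.23 -0.55]
shift units [0.029 0.026 4.802]
turn z units 0.023
after turn shift units [0.034 0.023 4.802]
side 120 c 487.4 -336.5 r 24.6 z 0.0701
side 121 c 371.8 -355.1 r 24.0 z 0.0699
side 153 c 399.0 -226.8 r 25.8 z 0.0702
```

>>> servo_tool(
  plan=[
    [[0,0.03,0.6],[0,0,0]],
    [[0,0,1],[0,0,0]],
    [[0,0,1],[0,0,0]],
    [[0,0,1],[0,0,0]],
    [[0,0,0.7],[0,0,0]],
    [[0,0,0.4],[0,0,0]],
    [[0,0,0.1],[0,0,0]],
    [[0,0,0],[0,0,0]],
    [[0,0,0],[0,0,0]],
  ],
)

```text
time: 34.97
eef_pos: [0.4863, -0.3386, 0.0379]
eef_rot: [3.141, 0.0, 1.441]
force: [0.3, -0.3, -0.3]
finger_gap: 0.747
gripper_force: 0.0
```

>>> servo_tool(
  plan=[
    [[0,0,0],[0,0,0]],
    [[0,0,0],[0,0,0]],
    [[0,0,0],[0,0,0]],
    [[0,0,0],[0,0,0]],
    [[0,0,0],[0,0,0]],
    [[0,0,0],[0,0,0]],
    [[0,0,0],[0,0,0]],
    [[0,0,0],[0,0,0]],
  ],
  jaw=30,
  grip_force=60,
)

```text
time: 35.63
eef_pos: [0.4866, -0.3396, 0.039]
eef_rot: [3.139, 0.001, 1.44]
force: [-0.7, 0.4, 7.2]
finger_gap: 0.542
gripper_force: 62.2
```

>>> servo_tool(
  plan=[
    [[0,0,-0.2],[0,0,0]],
    [[0,0,-0.6],[0,0,0]],
    [[0,0,-1],[0,0,0]],
    [[0,0,-1],[0,0,0]],
    [[0,0,-1],[0,0,0]],
    [[0,0,-0.7],[0,0,0]],
    [[0,0,0],[0,0,0]],
    [[0,0,0],[0,0,0]],
  ],
)

```text
time: 36.3
eef_pos: [0.486, -0.3394, 0.1737]
eef_rot: [3.139, 0.002, 1.44]
force: [0.5, 0.3, -1.8]
finger_gap: 0.543
gripper_force: 61.9
```

```bash
python3 -c "
from h import *
go(.5398,.3169,.06,82.5)"
```

```text
t 36.3 pos [ 0.486  -0.3394  0.1737] rpy [1.7984e+02 1.0000e-01 8.2510e+01] F [ 0.5  0.3 -1.8] T [-0.    0.01  0.03] gap 46.3 gf 61.9 q [-0.68  0.38  1.55 -0.    1.21 -0.55]
shift units [21.932 -1.081  3.748]
turn z units 0.004
after turn shift units [21.925 -1.076  3.79 ]
```

>>> servo_tool(
  plan=[
    [[0.5,0,0],[0,0,0]],
    [[1,-0.06,0],[0,0,0]],
    [[1,-0.06,0],[0,0,0]],
    [[1,-0.06,0],[0,0,0]],
    [[1,-0.06,0],[0,0,0]],
    [[1,-0.06,0],[0,0,0]],
    [[1,-0.06,0],[0,0,0]],
    [[1,-0.06,0],[0,0,0]],
    [[1,-0.06,0],[0,0,0]],
    [[1,-0.06,0],[0,0,0]],
    [[1,-0.06,0],[0,0,0]],
    [[1,-0.06,0],[0,0,0]],
    [[1,-0.06,0],[0,0,0]],
    [[1,-0.06,0],[0,0,0]],
    [[1,-0.06,0],[0,0,0]],
    [[1,-0.06,0],[0,0,0]],
    [[1,-0.06,0],[0,0,0]],
    [[1,-0.06,0],[0,0,0]],
    [[1,-0.06,0],[0,0,0]],
    [[1,0,0],[0,0,0]],
  ],
)

```text
time: 37.97
eef_pos: [0.5264, 0.2468, 0.1696]
eef_rot: [-3.136, 0.002, 1.441]
force: [1.3, -0.3, -1.0]
finger_gap: 0.544
gripper_force: 61.9
```

>>> servo_tool(
  plan=[
    [[1,0,0],[0,0,0]],
    [[0.9,0,0],[0,0,0]],
    [[0.5,0,0],[0,0,0]],
    [[0,0,0],[0,0,0]],
    [[0,0,0],[0,0,0]],
    [[0,0,0],[0,0,0]],
  ],
)

```text
time: 38.47
eef_pos: [0.5375, 0.3154, 0.1709]
eef_rot: [-3.139, 0.003, 1.44]
force: [-0.2, -0.4, -1.8]
finger_gap: 0.542
gripper_force: 61.9
```

```bash
python3 -c "
from h import *
go(.5398,.3169,.064,82.5)"; python3 can.py side
```

```text
t 38.47 pos [0.5375 0.3154 0.1709] rpy [-1.7985e+02  1.5000e-01  8.2520e+01] F [-0.2 -0.4 -1.8] T [-0.01 -0.05 -0.01] gap 46.3 gf 61.9 q [ 0.46  0.42  1.48 -0.    1.24  0.59]
shift units [0.069 0.079 3.563]
turn z units 0.006
after turn shift units [0.06  0.07  3.563]
side 128 c 370.2 -354.0 r 25.9 z 0.0702
side 158 c 398.1 -226.3 r 25.1 z 0.0701
```

>>> servo_tool(
  plan=[
    [[0.05,0,0.5],[0,0,0]],
    [[0,0,0.9],[0,0,0]],
    [[0,0,0.9],[0,0,0]],
    [[0,0,0.7],[0,0,0]],
    [[0,0,0.4],[0,0,0]],
    [[0,0,0.15],[0,0,0]],
    [[0,0,0.05],[0,0,0]],
    [[0,0,0.05],[0,0,0]],
    [[0,0,0],[0,0,0]],
    [[0,0,0],[0,0,0]],
  ],
)

```text
time: 39.35
eef_pos: [0.5399, 0.3183, 0.064]
eef_rot: [3.14, -0.001, 1.44]
force: [-0.4, -1.1, -2.7]
finger_gap: 0.539
gripper_force: 61.9
```

>>> servo_tool(
  plan=[
    [[0,0,0.06],[0,0,0]],
    [[0,0,0.05],[0,0,0]],
    [[0,0,0.03],[0,0,0]],
    [[0,0,0.02],[0,0,0]],
    [[0,0,0],[0,0,0]],
    [[0,0,0],[0,0,0]],
  ],
)

```text
time: 39.85
eef_pos: [0.5393, 0.3185, 0.0591]
eef_rot: [3.141, -0.001, 1.44]
force: [-2.4, -0.8, 5.9]
finger_gap: 0.543
gripper_force: 62.5
```

>>> servo_tool(
  plan=[
    [[0,0,-0.02],[0,0,0]],
    [[0,0,0],[0,0,0]],
    [[0,0,0],[0,0,0]],
    [[0,0,0],[0,0,0]],
    [[0,0,0],[0,0,0]],
    [[0,0,0],[0,0,0]],
    [[0,0,-0.4],[0,0,0]],
    [[0,0,-0.8],[0,0,0]],
    [[0,0,-1],[0,0,0]],
    [[0,0,-1],[0,0,0]],
    [[0,0,-0.9],[0,0,0]],
    [[-0.5,0,0],[0,0,0]],
    [[-1,0,0],[0,0,0]],
    [[-1,0,0],[0,0,0]],
    [[-1,0,0],[0,0,0]],
    [[-1,0,0],[0,0,0]],
    [[-1,0,0],[0,0,0]],
    [[-1,0,0],[0,0,0]],
    [[0,0,0],[0,0,0]],
    [[0,0,0],[0,0,0]],
  ],
  jaw=59,
)

```text
time: 41.52
eef_pos: [0.5133, 0.1233, 0.1821]
eef_rot: [3.141, -0.0, 1.437]
force: [0.4, 0.2, 0.2]
finger_gap: 0.689
gripper_force: 0.0
```

```bash
python3 incar.py; python3 can.py; python3 -c "
from h import *
go(.398,-.2255,None,82.5)"
```

```text
side 447 in carrier mm [ 42.5 -38.7] r 24.7 z spread [0.0878 0.0902 0.0922]
side 462 in carrier mm [42.6 40.2] r 24.2 z spread [0.0879 0.0902 0.0924]
  side tray 814 px [194 299] med [0.5672 0.2826 0.05  ] rect [571.3 272. ] [154.6 153.2] 82.5
scene 198 in carrier mm [43.  40.8] r 24.2 z spread [0.0872 0.0903 0.0927]
scene 213 in carrier mm [ 42.4 -38.9] r 23.8 z spread [0.0873 0.0901 0.0934]
  scene tray 193 px [324 270] med [0.6222 0.316  0.05  ] rect [570.5 273.5] [150.  152.7] 82.4
side 127 c 414.3 -325.7 r 25.6 z 0.07
side 154 c 398.7 -226.7 r 25.5 z 0.0702
scene 99 c 412.8 -327.0 r 24.6 z 0.0705
scene 95 c 397.7 -226.1 r 24.0 z 0.0702
t 41.72 pos [0.514  0.1258 0.1817] rpy [ 1.7997e+02 -3.0000e-02  8.2580e+01] F [-2.1  0.8  0.5] T [-0.01  0.08  0.06] gap 59.1 gf 0.0 q [0.16 0.29 1.67 0.   1.18 0.29]
shift units [-1.2111e+01 -2.3200e+00 -8.0000e-03]
turn z units 0.019
after turn shift units [-12.114  -2.304  -0.   ]
```

Canister A was knocked to about (0.4135, -0.3265). I'll pick D first, then A.

>>> servo_tool(
  plan=[
    [[-0.5,-0.1,0],[0,0,0]],
    [[-1,-0.2,0],[0,0,0]],
    [[-1,-0.2,0],[0,0,0]],
    [[-1,-0.2,0],[0,0,0]],
    [[-1,-0.2,0],[0,0,0]],
    [[-1,-0.2,0],[0,0,0]],
    [[-1,-0.2,0],[0,0,0]],
    [[-1,-0.2,0],[0,0,0]],
    [[-1,-0.2,0],[0,0,0]],
    [[-1,-0.2,0],[0,0,0]],
    [[-1,-0.2,0],[0,0,0]],
    [[-1,-0.2,0],[0,0,0]],
    [[-0.6,0,0],[0,0,0]],
    [[0,0,0],[0,0,0]],
    [[0,0,0],[0,0,0]],
    [[0,0,0],[0,0,0]],
  ],
  jaw=64,
)

```text
time: 43.05
eef_pos: [0.3984, -0.2251, 0.1814]
eef_rot: [-3.141, -0.001, 1.441]
force: [-0.4, -0.1, -0.0]
finger_gap: 0.746
gripper_force: 0.0
```

```bash
python3 -c "
from h import *
go(.3985,-.226,.037,82.5)"; python3 can.py side
```

```text
t 43.05 pos [ 0.3984 -0.2251  0.1814] rpy [-1.7998e+02 -5.0000e-02  8.2560e+01] F [-0.4 -0.1 -0. ] T [-0.    0.01  0.05] gap 63.7 gf 0.0 q [-0.61  0.19  1.81  0.    1.14 -0.48]
shift units [-0.035  0.009  4.812]
turn z units 0.016
after turn shift units [-0.031  0.007  4.812]
side 125 c 412.9 -326.5 r 24.0 z 0.0704
side 149 c 397.3 -226.6 r 24.9 z 0.07
```

>>> servo_tool(
  plan=[
    [[-0.03,0,0.6],[0,0,0]],
    [[0,0,1],[0,0,0]],
    [[0,0,1],[0,0,0]],
    [[0,0,1],[0,0,0]],
    [[0,0,0.7],[0,0,0]],
    [[0,0,0.4],[0,0,0]],
    [[0,0,0.1],[0,0,0]],
    [[0,0,0],[0,0,0]],
    [[0,0,0],[0,0,0]],
  ],
)

```text
time: 43.85
eef_pos: [0.3986, -0.2265, 0.0379]
eef_rot: [3.141, 0.0, 1.442]
force: [-0.0, -0.3, 0.3]
finger_gap: 0.749
gripper_force: 0.0
```

>>> servo_tool(
  plan=[
    [[0,0,0],[0,0,0]],
    [[0,0,0],[0,0,0]],
    [[0,0,0],[0,0,0]],
    [[0,0,0],[0,0,0]],
    [[0,0,0],[0,0,0]],
    [[0,0,0],[0,0,0]],
    [[0,0,0],[0,0,0]],
    [[0,0,0],[0,0,0]],
  ],
  jaw=30,
  grip_force=60,
)

```text
time: 44.52
eef_pos: [0.3988, -0.2273, 0.0389]
eef_rot: [3.139, 0.001, 1.44]
force: [-0.3, 1.7, 7.8]
finger_gap: 0.541
gripper_force: 61.3
```

>>> servo_tool(
  plan=[
    [[0,0,-0.2],[0,0,0]],
    [[0,0,-0.6],[0,0,0]],
    [[0,0,-1],[0,0,0]],
    [[0,0,-1],[0,0,0]],
    [[0,0,-1],[0,0,0]],
    [[0,0,-0.7],[0,0,0]],
    [[0,0,0],[0,0,0]],
    [[0,0,0],[0,0,0]],
  ],
)

```text
time: 45.18
eef_pos: [0.3985, -0.2275, 0.1741]
eef_rot: [3.138, 0.002, 1.44]
force: [-0.6, 0.1, -2.2]
finger_gap: 0.546
gripper_force: 62.2
```

```bash
python3 -c "
from h import *
go(.6086,.2271,.06,82.5)"
```

```text
t 45.18 pos [ 0.3985 -0.2275  0.1741] rpy [1.798e+02 1.100e-01 8.252e+01] F [-0.6  0.1 -2.2] T [ 0.03  0.02 -0.01] gap 46.7 gf 62.2 q [-0.61  0.2   1.82 -0.    1.11 -0.48]
shift units [15.943  4.956  3.789]
turn z units 0.004
after turn shift units [15.938  4.964  3.802]
```

>>> servo_tool(
  plan=[
    [[0.4,0.1,0],[0,0,0]],
    [[0.9,0.28,0],[0,0,0]],
    [[0.95,0.3,0],[0,0,0]],
    [[0.95,0.3,0],[0,0,0]],
    [[0.95,0.3,0],[0,0,0]],
    [[0.95,0.3,0],[0,0,0]],
    [[0.95,0.3,0],[0,0,0]],
    [[0.95,0.3,0],[0,0,0]],
    [[0.95,0.3,0],[0,0,0]],
    [[0.95,0.3,0],[0,0,0]],
    [[0.95,0.3,0],[0,0,0]],
    [[0.95,0.3,0],[0,0,0]],
    [[0.95,0.3,0],[0,0,0]],
    [[0.95,0.3,0],[0,0,0]],
    [[0.95,0.3,0],[0,0,0]],
    [[0.95,0.3,0],[0,0,0]],
    [[0.95,0.3,0],[0,0,0]],
    [[0.4,0.1,0],[0,0,0]],
    [[0,0,0],[0,0,0]],
    [[0,0,0],[0,0,0]],
  ],
)

```text
time: 46.85
eef_pos: [0.6068, 0.2277, 0.1703]
eef_rot: [-3.138, 0.003, 1.442]
force: [-0.8, -1.3, -2.2]
finger_gap: 0.543
gripper_force: 62.2
```

```bash
python3 -c "
from h import *
go(.6086,.2271,.064,82.5)"
```

```text
t 46.85 pos [0.6068 0.2277 0.1703] rpy [-1.7978e+02  1.5000e-01  8.2600e+01] F [-0.8 -1.3 -2.2] T [-0.03  0.08  0.03] gap 46.3 gf 62.2 q [ 0.29  0.46  1.42 -0.    1.27  0.42]
shift units [-0.004  0.075  3.542]
turn z units 0.025
after turn shift units [-0.013  0.061  3.542]
```

>>> servo_tool(
  plan=[
    [[0,0,0.5],[0,0,0]],
    [[0,0,0.9],[0,0,0]],
    [[0,0,0.9],[0,0,0]],
    [[0,0,0.7],[0,0,0]],
    [[0,0,0.4],[0,0,0]],
    [[0,0,0.15],[0,0,0]],
    [[0,0,0.05],[0,0,0]],
    [[0,0,0.05],[0,0,0]],
    [[0,0,0],[0,0,0]],
    [[0,0,0],[0,0,0]],
  ],
)

```text
time: 47.68
eef_pos: [0.6093, 0.2282, 0.0645]
eef_rot: [3.139, -0.001, 1.44]
force: [0.2, 0.6, -1.9]
finger_gap: 0.542
gripper_force: 62.2
```

>>> servo_tool(
  plan=[
    [[0,0,0.05],[0,0,0]],
    [[0,0,0.05],[0,0,0]],
    [[0,0,0.02],[0,0,0]],
    [[0,0,0],[0,0,0]],
    [[0,0,0],[0,0,0]],
  ],
)

```text
time: 48.1
eef_pos: [0.6082, 0.228, 0.0594]
eef_rot: [-3.142, 0.0, 1.44]
force: [-0.5, 0.8, -1.6]
finger_gap: 0.541
gripper_force: 62.2
```

>>> servo_tool(
  plan=[
    [[0,0,0.02],[0,0,0]],
    [[0,0,0.01],[0,0,0]],
    [[0,0,0],[0,0,0]],
    [[0,0,0],[0,0,0]],
  ],
)

```text
time: 48.43
eef_pos: [0.6084, 0.2281, 0.0591]
eef_rot: [3.141, -0.0, 1.44]
force: [-1.6, 0.1, 3.2]
finger_gap: 0.546
gripper_force: 62.7
```

>>> servo_tool(
  plan=[
    [[0,0,0],[0,0,0]],
    [[0,0,0],[0,0,0]],
    [[0,0,0],[0,0,0]],
    [[0,0,0],[0,0,0]],
    [[0,0,0],[0,0,0]],
    [[0,0,0],[0,0,0]],
    [[0,0,-0.4],[0,0,0]],
    [[0,0,-0.8],[0,0,0]],
    [[0,0,-1],[0,0,0]],
    [[0,0,-1],[0,0,0]],
    [[0,0,-0.9],[0,0,0]],
    [[-0.5,-0.1,0],[0,0,0]],
    [[-1,-0.3,0],[0,0,0]],
    [[-1,-0.3,0],[0,0,0]],
    [[-1,-0.3,0],[0,0,0]],
    [[-1,-0.3,0],[0,0,0]],
    [[-1,-0.3,0],[0,0,0]],
    [[-1,-0.3,0],[0,0,0]],
    [[0,0,0],[0,0,0]],
    [[0,0,0],[0,0,0]],
  ],
  jaw=59,
)

```text
time: 50.1
eef_pos: [0.5256, 0.0407, 0.1822]
eef_rot: [3.141, -0.0, 1.437]
force: [0.6, 0.6, 0.2]
finger_gap: 0.691
gripper_force: 0.0
```

```bash
python3 incar.py; python3 can.py; python3 -c "
from h import *
go(.4135,-.3265,None,82.5)"
```

```text
side 370 in carrier mm [-38.2 -39.2] r 24.8 z spread [0.0876 0.09   0.0922]
side 440 in carrier mm [ 42.2 -39.6] r 24.6 z spread [0.0877 0.0902 0.0925]
side 469 in carrier mm [43.  40.4] r 24.2 z spread [0.0876 0.0901 0.0925]
  side tray 703 px [194 301] med [0.5622 0.3021 0.05  ] rect [570.8 271.9] [154.7 152.4] 82.3
scene 193 in carrier mm [-38.3 -39.7] r 23.8 z spread [0.0874 0.0901 0.0927]
scene 196 in carrier mm [41.9 40. ] r 24.5 z spread [0.0879 0.0903 0.0928]
scene 211 in carrier mm [ 42.4 -38.2] r 24.3 z spread [0.0872 0.09   0.0928]
side 125 c 413.9 -326.3 r 25.1 z 0.0704
scene 95 c 412.0 -328.0 r 23.9 z 0.0706
t 50.3 pos [0.5271 0.0429 0.1818] rpy [ 1.7995e+02 -3.0000e-02  8.2570e+01] F [0.3 0.  0.9] T [-0.01  0.03  0.  ] gap 59.2 gf 0.0 q [0.   0.29 1.67 0.   1.18 0.13]
shift units [-1.2701e+01 -2.1640e+00 -9.0000e-03]
turn z units 0.018
after turn shift units [-12.704  -2.148  -0.   ]
```

>>> servo_tool(
  plan=[
    [[-0.5,-0.1,0],[0,0,0]],
    [[-1,-0.17,0],[0,0,0]],
    [[-1,-0.17,0],[0,0,0]],
    [[-1,-0.17,0],[0,0,0]],
    [[-1,-0.17,0],[0,0,0]],
    [[-1,-0.17,0],[0,0,0]],
    [[-1,-0.17,0],[0,0,0]],
    [[-1,-0.17,0],[0,0,0]],
    [[-1,-0.17,0],[0,0,0]],
    [[-1,-0.17,0],[0,0,0]],
    [[-1,-0.17,0],[0,0,0]],
    [[-1,-0.17,0],[0,0,0]],
    [[-0.9,-0.17,0],[0,0,0]],
    [[-0.3,0,0],[0,0,0]],
    [[0,0,0],[0,0,0]],
    [[0,0,0],[0,0,0]],
    [[0,0,0],[0,0,0]],
  ],
  jaw=64,
)

```text
time: 51.72
eef_pos: [0.4137, -0.3257, 0.1813]
eef_rot: [-3.141, -0.001, 1.442]
force: [0.2, -0.3, 1.2]
finger_gap: 0.753
gripper_force: 0.0
```

```bash
python3 -c "
from h import *
go(.4135,-.327,.037,82.5)"; python3 can.py side
```

```text
t 51.72 pos [ 0.4137 -0.3257  0.1813] rpy [-1.7997e+02 -8.0000e-02  8.2600e+01] F [ 0.2 -0.3  1.2] T [ 0.03  0.01 -0.  ] gap 64.3 gf 0.0 q [-0.75  0.29  1.68  0.    1.18 -0.62]
shift units [-5.000e-02  2.000e-03  4.808e+00]
turn z units 0.024
after turn shift units [-0.044 -0.     4.808]
side 128 c 413.3 -326.9 r 25.5 z 0.0704
```

>>> servo_tool(
  plan=[
    [[-0.03,0,0.6],[0,0,0]],
    [[0,0,1],[0,0,0]],
    [[0,0,1],[0,0,0]],
    [[0,0,1],[0,0,0]],
    [[0,0,0.7],[0,0,0]],
    [[0,0,0.4],[0,0,0]],
    [[0,0,0.1],[0,0,0]],
    [[0,0,0],[0,0,0]],
    [[0,0,0],[0,0,0]],
  ],
)

```text
time: 52.52
eef_pos: [0.4138, -0.3278, 0.0381]
eef_rot: [3.141, 0.0, 1.441]
force: [-0.4, -1.1, 0.4]
finger_gap: 0.754
gripper_force: 0.0
```

>>> servo_tool(
  plan=[
    [[0,0,0],[0,0,0]],
    [[0,0,0],[0,0,0]],
    [[0,0,0],[0,0,0]],
    [[0,0,0],[0,0,0]],
    [[0,0,0],[0,0,0]],
    [[0,0,0],[0,0,0]],
    [[0,0,0],[0,0,0]],
    [[0,0,0],[0,0,0]],
  ],
  jaw=30,
  grip_force=60,
)

```text
time: 53.18
eef_pos: [0.4139, -0.3287, 0.0391]
eef_rot: [3.139, 0.001, 1.44]
force: [-0.4, 0.8, 6.8]
finger_gap: 0.546
gripper_force: 61.5
```

>>> servo_tool(
  plan=[
    [[0,0,-0.2],[0,0,0]],
    [[0,0,-0.6],[0,0,0]],
    [[0,0,-1],[0,0,0]],
    [[0,0,-1],[0,0,0]],
    [[0,0,-1],[0,0,0]],
    [[0,0,-0.7],[0,0,0]],
    [[0,0,0],[0,0,0]],
    [[0,0,0],[0,0,0]],
  ],
)

```text
time: 53.85
eef_pos: [0.4136, -0.3288, 0.1742]
eef_rot: [3.139, 0.002, 1.44]
force: [-0.8, 0.5, -1.3]
finger_gap: 0.547
gripper_force: 62.0
```

```bash
python3 -c "
from h import *
go(.5293,.2376,.06,82.5)"
```

```text
t 53.85 pos [ 0.4136 -0.3288  0.1742] rpy [1.7982e+02 1.3000e-01 8.2520e+01] F [-0.8  0.5 -1.3] T [-0.02 -0.05  0.02] gap 46.7 gf 62.0 q [-0.75  0.29  1.69 -0.    1.16 -0.62]
shift units [19.232  1.353  3.765]
turn z units 0.004
after turn shift units [19.224  1.36   3.806]
```

>>> servo_tool(
  plan=[
    [[0.5,0,0],[0,0,0]],
    [[1,0.07,0],[0,0,0]],
    [[1,0.07,0],[0,0,0]],
    [[1,0.07,0],[0,0,0]],
    [[1,0.07,0],[0,0,0]],
    [[1,0.07,0],[0,0,0]],
    [[1,0.07,0],[0,0,0]],
    [[1,0.07,0],[0,0,0]],
    [[1,0.07,0],[0,0,0]],
    [[1,0.07,0],[0,0,0]],
    [[1,0.07,0],[0,0,0]],
    [[1,0.07,0],[0,0,0]],
    [[1,0.07,0],[0,0,0]],
    [[1,0.07,0],[0,0,0]],
    [[1,0.07,0],[0,0,0]],
    [[1,0.07,0],[0,0,0]],
    [[1,0.07,0],[0,0,0]],
    [[1,0.07,0],[0,0,0]],
    [[1,0.07,0],[0,0,0]],
    [[0.7,0.05,0],[0,0,0]],
  ],
)

```text
time: 55.52
eef_pos: [0.525, 0.2405, 0.1701]
eef_rot: [-3.137, 0.001, 1.441]
force: [0.4, 0.6, -2.2]
finger_gap: 0.548
gripper_force: 61.9
```

>>> servo_tool(
  plan=[
    [[0,0,0],[0,0,0]],
    [[0,0,0],[0,0,0]],
    [[0,0,0],[0,0,0]],
  ],
)

```text
time: 55.77
eef_pos: [0.5249, 0.2372, 0.1707]
eef_rot: [-3.138, 0.003, 1.441]
force: [0.6, -0.3, -0.8]
finger_gap: 0.542
gripper_force: 62.0
```

```bash
python3 -c "
from h import *
go(.5293,.2376,.064,82.5)"
```

```text
t 55.77 pos [0.5249 0.2372 0.1707] rpy [-1.7978e+02  1.5000e-01  8.2570e+01] F [ 0.6 -0.3 -0.8] T [ 0.02  0.   -0.01] gap 46.3 gf 62.0 q [ 0.35  0.36  1.59 -0.    1.2   0.48]
shift units [0.042 0.156 3.556]
turn z units 0.017
after turn shift units [0.033 0.142 3.556]
```

>>> servo_tool(
  plan=[
    [[0,0.08,0.5],[0,0,0]],
    [[0,0,0.9],[0,0,0]],
    [[0,0,0.9],[0,0,0]],
    [[0,0,0.7],[0,0,0]],
    [[0,0,0.4],[0,0,0]],
    [[0,0,0.15],[0,0,0]],
    [[0,0,0.05],[0,0,0]],
    [[0,0,0.05],[0,0,0]],
    [[0,0,0],[0,0,0]],
    [[0,0,0],[0,0,0]],
  ],
)

```text
time: 56.6
eef_pos: [0.5301, 0.2375, 0.0641]
eef_rot: [3.14, -0.001, 1.44]
force: [-0.1, -0.1, -1.6]
finger_gap: 0.546
gripper_force: 61.9
```

>>> servo_tool(
  plan=[
    [[0,0,0.05],[0,0,0]],
    [[0,0,0.05],[0,0,0]],
    [[0,0,0.03],[0,0,0]],
    [[0,0,0.01],[0,0,0]],
    [[0,0,0],[0,0,0]],
    [[0,0,0],[0,0,0]],
  ],
)

```text
time: 57.1
eef_pos: [0.5295, 0.2376, 0.0592]
eef_rot: [3.141, -0.0, 1.44]
force: [-1.9, 0.4, 3.4]
finger_gap: 0.545
gripper_force: 62.2
```

>>> servo_tool(
  plan=[
    [[0,0,0],[0,0,0]],
    [[0,0,0],[0,0,0]],
    [[0,0,0],[0,0,0]],
    [[0,0,0],[0,0,0]],
    [[0,0,0],[0,0,0]],
    [[0,0,0],[0,0,0]],
    [[0,0,-0.4],[0,0,0]],
    [[0,0,-0.8],[0,0,0]],
    [[0,0,-1],[0,0,0]],
    [[0,0,-1],[0,0,0]],
    [[0,0,-0.9],[0,0,0]],
    [[-0.5,0,0],[0,0,0]],
    [[-1,0,0],[0,0,0]],
    [[-1,0,0],[0,0,0]],
    [[-1,0,0],[0,0,0]],
    [[-1,0,0],[0,0,0]],
    [[0,0,0],[0,0,0]],
    [[0,0,0],[0,0,0]],
  ],
  jaw=59,
)

```text
time: 58.6
eef_pos: [0.5111, 0.102, 0.1814]
eef_rot: [-3.141, 0.0, 1.437]
force: [0.3, 1.1, -0.5]
finger_gap: 0.692
gripper_force: 0.0
```

```bash
python3 incar.py; python3 kn.py 2>/dev/null | grep side; python3 - <<'E'
from h import *
go(.4262,.350,None,82.5)
for n in ['side','scene']:
    p,d,c=cap(n); P=cloud(d,c); h=cv2.cvtColor(p,cv2.COLOR_RGB2HSV)
    m=(abs(h[...,0]-66.)<15)&(h[...,1]>110)&(P[...,1]>.25); q=P[m]
    (x,y),r=cv2.minEnclosingCircle((q[:,:2]*1000).astype(np.float32)); print(n,m.sum(),x+2.2,y,r,np.median(q[:,2]))
    if n=='side': save('s6',p)
E
```

```text
side 365 in carrier mm [-38.4 -38.1] r 24.7 z spread [0.0877 0.09   0.0924]
side 388 in carrier mm [-40.1  41.1] r 25.5 z spread [0.0874 0.0902 0.0923]
side 443 in carrier mm [ 41.5 -38.4] r 24.9 z spread [0.0877 0.0901 0.0922]
side 473 in carrier mm [42.5 40.3] r 24.6 z spread [0.088  0.0902 0.0924]
  side tray 565 px [194 305] med [0.5519 0.3238 0.0501] rect [570.9 272.2] [154.4 152.7] 82.5
scene 182 in carrier mm [-39.6  40.2] r 24.2 z spread [0.087  0.0903 0.0924]
scene 193 in carrier mm [-38.2 -38.7] r 24.3 z spread [0.087  0.0902 0.0929]
scene 196 in carrier mm [42.2 40.3] r 24.3 z spread [0.0875 0.0904 0.093 ]
scene 208 in carrier mm [ 42.  -38.9] r 23.7 z spread [0.0875 0.0901 0.0933]
  scene tray 182 px [311 262] med [0.6329 0.2512 0.05  ] rect [600.7 268.2] [151.   92.2] 82.2
side start 1 33 x 0.0026 y med 0.1132 max [0.1078 0.1168]
side start -1 29 x 0.0031 y med -0.1141 max [-0.1021 -0.1174]
side now 1 32 x 0.0023 y med 0.113 max [0.1079 0.1165]
side now -1 27 x 0.0041 y med -0.1132 max [-0.1103 -0.1181]
side now 1 33 x 0.0032 y med 0.113 max [0.1078 0.1169]
side now -1 28 x 0.0039 y med -0.114 max [-0.111  -0.1179]
t 58.9 pos [0.5119 0.1046 0.1817] rpy [-1.80e+02 -1.00e-02  8.26e+01] F [ 0.3  0.3 -0.4] T [0.   0.02 0.04] gap 58.8 gf 0.0 q [0.12 0.28 1.69 0.   1.18 0.25]
shift units [ 7.745e+00 -3.887e+00  2.000e-03]
turn z units 0.026
after turn shift units [ 7.738 -3.9   -0.   ]
side 331 593.8664428710938 303.49371337890625 191.49407958984375 0.06209324222082757
scene 88 500.89647216796874 312.42919921875 100.66355895996094 0.06240023343218137
```

View pics/s6.png

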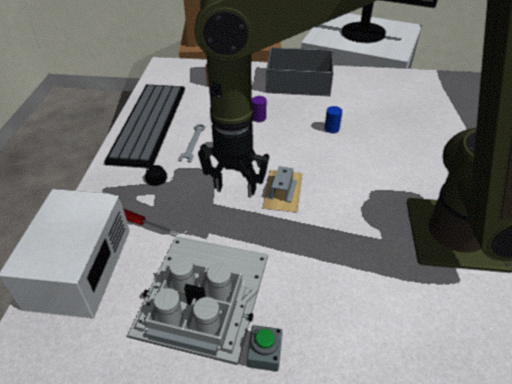

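The side view shows the bracket on the board at (284,183), four canisters in the carrier at about (195,295), and the button at (265,338). The glass is hidden behind the gripper. I'm closing the gripper and pressing the button.

>>> servo_tool(
  plan=[
    [[0.4,-0.2,0],[0,0,0]],
    [[0.9,-0.45,0],[0,0,0]],
    [[0.9,-0.45,0],[0,0,0]],
    [[0.9,-0.45,0],[0,0,0]],
    [[0.9,-0.45,0],[0,0,0]],
    [[0.9,-0.45,0],[0,0,0]],
    [[0.9,-0.45,0],[0,0,0]],
    [[0.9,-0.45,0],[0,0,0]],
    [[0.9,-0.45,0],[0,0,0]],
    [[0.12,-0.1,0],[0,0,0]],
    [[0,0,0],[0,0,0]],
    [[0,0,0],[0,0,0]],
    [[0,0,0],[0,0,0]],
    [[0,0,0],[0,0,0]],
  ],
  jaw=0,
  grip_force=20,
)

```text
time: 60.17
eef_pos: [0.4263, 0.3473, 0.1817]
eef_rot: [-3.142, 0.001, 1.439]
force: [-0.1, -0.2, 0.4]
finger_gap: -0.002
gripper_force: 0.0
```

```bash
python3 -c "
from h import *
go(.4262,.350,.066,82.5)"
```

```text
t 60.17 pos [0.4263 0.3473 0.1817] rpy [-1.800e+02  4.000e-02  8.245e+01] F [-0.1 -0.2  0.4] T [-0.02  0.01  0.02] gap -0.1 gf 0.0 q [ 0.61  0.32  1.63 -0.    1.2   0.74]
shift units [ 0.091 -0.014  3.858]
turn z units -0.013
after turn shift units [ 0.089 -0.014  3.858]
```

>>> servo_tool(
  plan=[
    [[0.09,0,0.5],[0,0,0]],
    [[0,0,0.9],[0,0,0]],
    [[0,0,0.9],[0,0,0]],
    [[0,0,0.8],[0,0,0]],
    [[0,0,0.5],[0,0,0]],
    [[0,0,0.2],[0,0,0]],
    [[0,0,0.08],[0,0,0]],
    [[0,0,0.08],[0,0,0]],
    [[0,0,0.07],[0,0,0]],
    [[0,0,0],[0,0,0]],
    [[0,0,0],[0,0,0]],
  ],
)

```text
time: 61.08
eef_pos: [0.4272, 0.3515, 0.062]
eef_rot: [3.14, -0.001, 1.44]
force: [1.4, 0.2, 1.8]
finger_gap: 0.0
gripper_force: 0.7
```

>>> servo_tool(
  plan=[
    [[0,0,0.06],[0,0,0]],
    [[0,0,0.06],[0,0,0]],
    [[0,0,0.05],[0,0,0]],
    [[0,0,0.03],[0,0,0]],
    [[0,0,0],[0,0,0]],
    [[0,0,0],[0,0,0]],
  ],
)

```text
time: 61.58
eef_pos: [0.4272, 0.3516, 0.056]
eef_rot: [3.14, -0.001, 1.44]
force: [0.4, -1.3, 7.9]
finger_gap: -0.001
gripper_force: 4.5
```

>>> servo_tool(
  plan=[
    [[0,0,0.03],[0,0,0]],
    [[0,0,0],[0,0,0]],
    [[0,0,-0.3],[0,0,0]],
    [[0,0,-0.6],[0,0,0]],
    [[0,0,-1],[0,0,0]],
    [[0,0,-1],[0,0,0]],
    [[0,0,-1],[0,0,0]],
    [[0,0,-0.8],[0,0,0]],
    [[0,0,0],[0,0,0]],
    [[0,0,0],[0,0,0]],
    [[0,0,0],[0,0,0]],
  ],
)

```text
time: 62.5
eef_pos: [0.4253, 0.3507, 0.1941]
eef_rot: [-3.14, 0.001, 1.44]
force: [-0.8, 0.1, 0.1]
finger_gap: -0.002
gripper_force: 0.0
```

```bash
python3 incar.py; python3 -c "
from h import *
st()
p,d,c=cap('side'); P=cloud(d,c); Z=P[...,2]; h=cv2.cvtColor(p,cv2.COLOR_RGB2HSV)
m=(abs(h[...,0]-66.)<15)&(h[...,1]>110)&(P[...,1]>.3)&(P[...,1]<.4)&(P[...,0]<.48); print('btn z',np.median(Z[m]))
r=(P[...,0]>.3)&(P[...,0]<.5)&(P[...,1]<0)&(P[...,1]>-.19); rects(P,r&(abs(Z-.048)<.005),'brk',30)"
```

```text
side 366 in carrier mm [-37.8 -40.1] r 24.7 z spread [0.0874 0.0901 0.0922]
side 389 in carrier mm [-39.   39.3] r 24.8 z spread [0.0877 0.0901 0.0923]
side 442 in carrier mm [ 42.5 -38.7] r 24.7 z spread [0.0875 0.0901 0.0924]
side 468 in carrier mm [43.7 39.8] r 24.6 z spread [0.0877 0.0902 0.0925]
  side tray 563 px [193 308] med [0.5707 0.3256 0.0502] rect [571.9 278.5] [141.8 153.7] 82.8
scene 176 in carrier mm [-38.5  40.6] r 24.3 z spread [0.0876 0.0901 0.0929]
scene 195 in carrier mm [-38.1 -38.8] r 24.4 z spread [0.0869 0.0899 0.0931]
scene 194 in carrier mm [42.3 40.6] r 23.9 z spread [0.0874 0.0901 0.093 ]
scene 207 in carrier mm [ 42.2 -38.9] r 24.2 z spread [0.087  0.0899 0.0924]
  scene tray 225 px [324 268] med [0.6202 0.3002 0.0499] rect [570.8 272. ] [153. 152.] 83.0
t 62.6 pos [0.425  0.3504 0.1932] rpy [-1.7983e+02  1.4000e-01  8.2520e+01] F [ 0.   0.2 -0.1] T [-0.02 -0.01 -0.01] gap 0.0 gf 0.0 q [0.61 0.31 1.61 0.   1.23 0.74]
btn z 0.06209365317995469
```

```bash
python3 -c "
from h import *
for n in ['scene','side']:
    p,d,c=cap(n); P=cloud(d,c); Z=P[...,2]
    r=(P[...,0]>.3)&(P[...,0]<.5)&(P[...,1]<0)&(P[...,1]>-.19); print(n); rects(P,r&(abs(Z-.048)<.006),'brk',10)
    rects(P,(P[...,0]>.53)&(P[...,0]<.66)&(P[...,1]<-.19)&(P[...,1]>-.3)&(Z>.06)&(Z<.09),'glass',20)
p,d,c=cap('side'); save('s9',p)"
```

```text
scene
  brk 244 px [264 157] med [ 0.4209 -0.1021  0.0487] rect [ 419.6 -103.3] [87.4 42.3] 82.0
  glass 191 px [198 160] med [ 0.5945 -0.2473  0.0765] rect [ 594.6 -245.5] [61.3 57.9] 42.8
side
  glass 318 px [225 133] med [ 0.5937 -0.2448  0.0759] rect [ 593.4 -244.9] [59.1 63.5] 5.2
```

View pics/s9.png

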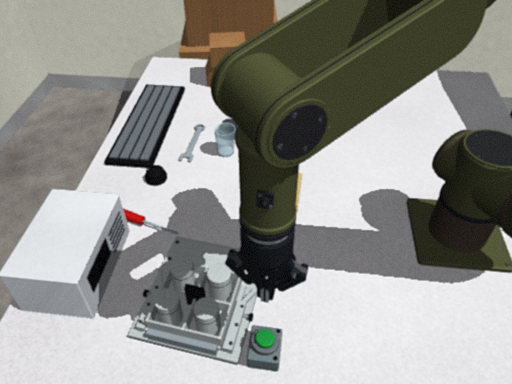

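The side view shows the loaded carrier at (195,295), the button up at (265,338), the glass undisturbed at (225,140) and the arm clear of everything. The scene camera shows the bracket still on the board. I'm handing the job in.

```bash
python3 -c "
from workcell import robot
print(robot.close_job())"
```

```text
the job is handed in; nothing more can be done
None
```

I handed the job in at about 63 s on the robot's clock: bracket on the board, carrier home with both plungers out, all four canisters upright in their cells, start button pressed and back up. This is from my own camera and force readings; the hand-in returned no verdict.

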